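Clamp the nut sheller with its T-key

ROBOT

A 6-joint arm with a two-finger parallel gripper is mounted at the origin on the work surface. World frame = base frame: x ahead of the robot, y to its left, z up, the work surface at z = 0. Lengths are in mm, angles in rad, forces in N, time in s.
With the tool pointing down it reaches from about 275 to 775 mm from the base axis. Payload 14.6 kg.
Tool frame: the origin (TCP) lies between the finger pads; the fingertips stand 8 mm ahead of it and the grasp point (between the pads) lies 11 mm behind it; x points along the fingers, z is the direction in which the jaws open and shut, and the axes are right-handed (so a half turn about x gives the same grasp; the last joint's range is limited). The gripper opens to 85 mm and grips with 20 to 120 N. Pads are 22 mm wide; open, the fingers measure 114 mm over their backs; the gripper's body (76 mm by 85 mm) begins 54 mm behind the grasp point. The pads swing forward as they close: fully open they stand 13 mm farther back than shut.
Start: joints at [-1.289, 0.263, -0.048, 1.259, 0, 1.415], TCP at [222.091, -475.714, 212.278] pointing down, gripper open.
Joint ranges: [-2.65, 2.65], [-0.89, 1.7], [-1.18, 1.37], [-2.13, 2.11], [-1.35, 1.29], [-3.14, 3.14]. Speed limits (rad/s): [1.89, 1.89, 2.57, 2.79, 3.14, 3.14].

INTERFACE

Orientations are given as a 3x3 rotation matrix whose columns are the frame's x, y, z axes.
In Python, from plant import bot, get_image gives the robot as it stands. The module is installed in compiled form; this text tells all that it offers.
- The arm moves only by the tool carry_out, never from a script. Its argument "series" is a list that holds one entry, the list of rows, each a list of 5 numbers: the finger opening in cm, from 0 to 8.54, then the shift along the tool's x, y, z in cm, then the turn about the tool's x in degrees. In form: [[[grip, tx, ty, tz, yaw], ...]]. A call has exactly 8 rows; each row is the pose to reach, as a shift and turn from the pose measured when the call began, along the tool's axes at that moment; what a row does not reach only later rows make up. A row lasts 1/12 s, in which the tool goes at most 41.7 mm and 7.16 degrees, less where a joint would pass 70% of its speed; a pose out of reach is approached as far as the arm can. A call with a gripper value outside its range is refused whole. The fingers move at their own pace and stop on an object; "grip_force" is the grip in N (left out, the last holds). Time passes only in rows, so rows that repeat a pose let the fingers close, or fill a call up. It gives the time, the measured TCP pose, the force and the opening at its end, in the units of the state.
- bot.read_state(): the state, without advancing time (a new reading comes with each control period).
- get_image(name): name is "scene" or "top" or "wrist"; returns a dict with "image" (400x640x3 uint8, blue, green, red), "fx", "fy", "cx", "cy" (pixels), "world_from_camera" (4x4, takes a point from camera to world coordinates). Camera axes: x right, y down, z forward; pixel columns grow to the right and rows downward; lengths in mm; the calibration is good to about 2 mm. A picture is of the moment at which its call begins. There is no depth.
- bot.job_done(): hands the job in, once; it reports no verdict.
The state is a dict: "time_s": time; "joints": joint angles; "joint_vel": joint speeds; "joint_torque": joint torques, N m; "eef_pos": TCP position; "ee_rot": TCP orientation; "contact_force": force on the tool from outside, world axes, zero at the start; "ft_torque": the same for the moment, N m; "width": finger opening in mm.
Only numpy, scipy, OpenCV 4.12 (cv2) and the standard library are available. Lean on these libraries where they do the work, as an engineer would, in place of code of your own. Each camera call takes 0.05 s, during which the arm holds its last target.

TASK

Lock the nut sheller's jaw: take the T-key out of its wooden block, lower it down the sheller's shaft until its socket is fully home on the square stem at the bottom, and turn it clockwise until the pointer reaches the end stop. Feel for the stem and the stop gently without forcing the key, then let go and leave the key standing in the shaft; leave the other things where they are.

Things in the scene. Friction and masses are not known exactly. Their poses are not given: they have to be found in the camera images.
- sheller: Bench nut sheller, grey enamelled box 120 mm high on a steel foot plate, fixed to the table; square feed hopper on its +y half (from 75 mm off the origin, top 190 mm above the table), motor at +x. Origin: on the table, on the axis of the vertical shaft; z up. The shaft is a steel tube, 47 mm outside, round bore 33 mm, standing 20 mm out of the box's top.
- mouth (a point): Centre of the shaft's mouth, 140 mm above the table; the rim has a 45 degree lead-in 6 mm deep, 45 mm wide at the top.
- stem_top (a point): Centre of the flat top of the square steel stem (18 mm side) at the bottom of the shaft, out of sight, 45 mm above the table. The point does not turn with the stem. The stem has 0.75 rad of free play either way on the spindle (friction 0.08 N m), so its sides are parallel to the pointer only to within 0.75 rad; turning takes up the play before the pointer moves.
- spindle (a joint): Angle (rad) of the clamp spindle under the stem, growing clockwise seen from above; start 0 to 0.15, hard end stop at 0.9. The thin dark pointer on the ring around the shaft (look only) turns with it and points along the sheller's +x at 0. Friction about 0.16 N m; the stop is firm, more than 0.4 N m on it is forcing.
- key: T-key of dark steel, about 0.42 kg, loosely upright in its block. Origin: centre of the socket's open foot; z up to the bar, x along the bar. Socket: 19.5 mm square hole, 20 mm deep, sides along x and y. Fully home its floor rests on the stem: foot 25 mm above the table (45 mm when only standing on the stem). Outside 31 mm across for the lower 50 mm, then a 12 mm round shank.
- key_bar (a point): Centre of the key's cross bar, the place to grip: bar 90 mm long (along x), 14 mm wide and 14 mm high, 165 mm above the foot.
- key_block: Wooden block 80 x 70 mm, 75 mm high, fixed, with a hole 36 mm across in which the key stands, its foot 8 mm above the table. Origin: under its centre. A like block beside it holds the pick; the two may be in either place.
- pick: Another T-handled tool, to be left alone: lighter steel with a round wooden grip 66 mm long and 20 mm thick, 130 mm above its solid round foot; stands in the like block. Origin: centre of its foot.
- pestle_stone: Loose brown-grey stone, 84 mm across, 48 mm high; leave alone. Origin: under its centre.
- kernel_bowl: Loose terracotta bowl, 100 mm across, 40 mm high; leave alone. Origin: under its centre.
- oil_jar: Loose amber jar, 60 mm across, 90 mm high; leave alone. Origin: under its centre.
- brush: Loose hand brush lying on the table; leave alone.
Not all that is in view belongs to the job. Leave any orange look-alike of the key alone.

How it is judged (in metres and radians):
On the way, in this order (a step that is already met when the one before it is completed fails the run):
1. the key is fully home on the stem, before the stem is turned to its stop (z of key in the frame of sheller below 0.033 m and horizontal distance between key and sheller below 0.006 m), for 0.1 s.
2. the spindle is turned to the end stop with the key on the stem (all of step 1 and value of joint spindle above 0.83 rad), for 0.1 s.
At the end, for the whole second after the job is handed in: The spindle stands at 0.83 rad or more (stop at 0.9), the key stands in the shaft, foot less than 33 mm above the table (home at 25) and within 6 mm of the shaft's axis, tilted less than 0.12 rad, at rest and let go (all of step 2 and angle between key's own z axis and vertical below 0.12 rad and linear speed of key below 0.02 m/s); the robot touches nothing.
It fails at once if the key is forced: it bears on the sheller (stem or shaft) with more than 90 N (contact force between key and sheller above 90 N).
It fails at once if the other things are disturbed: the clearing pick, pestle stone, bowl, jar or brush moved by more than 25 mm (distance of any of pick, pestle_stone, kernel_bowl, oil_jar, brush from where it was at the start of the episode above 0.025 m).
It also fails if it takes over 67 s, if anything falls off the work surface, if the arm or the gripper's body presses on something with over 40 N, if the wrist force passes 120 N, or if a joint passes its speed limit or range.

## Working session

There is one attempt and no reset: what is moved stays moved. The work goes in short steps, Python scripts to look and compute and a tool call to move; the robot and the scene stay as the last step left them, time stands still between calls to the robot, and variables do not carry over. Pictures are saved under pics/ and viewed, and the job is handed in when it is done.

Besides the shell and the picture viewer there is one more tool, called after "Emit:" as name(argument=value, ...), one argument or row to a line, values as JSON. carry_out: Moves the arm, as the interface text tells. Its arguments: {"type":"object","properties":{"series":{"type":"array"},"grip_force":{"type":"number"}},"required":["series"]}

```bash
mkdir -p pics; cat > h.py <<'E'
import numpy as np, cv2, json
from plant import bot, get_image
def snap(n,tag):
    d=get_image(n); cv2.imwrite(f'pics/{tag}.png',d['image'])
    np.savez(f'pics/{tag}.npz',**{k:np.array(v) for k,v in d.items()})
    return d
def load(tag): return dict(np.load(f'pics/{tag}.npz'))
def ray(d,u,v):
    T=np.array(d['world_from_camera']);r=np.array([(u-d['cx'])/d['fx'],(v-d['cy'])/d['fy'],1.0])
    return T[:3,3],T[:3,:3]@r
def atz(d,u,v,z):
    o,r=ray(d,u,v); return o+r*(z-o[2])/r[2]
def proj(d,p):
    T=np.linalg.inv(np.array(d['world_from_camera']));c=T[:3,:3]@np.array(p)+T[:3,3]
    return np.array([c[0]/c[2]*d['fx']+d['cx'],c[1]/c[2]*d['fy']+d['cy']])
def crop(tag,u0,v0,u1,v1,s,out):
    im=cv2.imread(f'pics/{tag}.png')[v0:v1,u0:u1]
    cv2.imwrite(f'pics/{out}.png',cv2.resize(im,None,fx=s,fy=s,interpolation=cv2.INTER_CUBIC))
def st():
    s=bot.read_state()
    for k in ['time_s','eef_pos','ee_rot','contact_force','ft_torque','width','joints']: print(k,np.round(s[k],3).tolist())
    return s
E
python3 - <<'E'
from h import *
for n in ['scene','top','wrist']:
    d=snap(n,n+'0'); print(n,np.round(d['world_from_camera'],3).tolist(),d['fx'],d['cx'],d['cy'])
st()
E
```

```text
scene [[-0.091, 0.664, -0.742, 1320.768], [0.996, 0.045, -0.082, -11.154], [-0.021, -0.747, -0.665, 883.815], [0.0, 0.0, 0.0, 1.0]] 482.91357740843114 309.62742880439754 206.38473087575875
top [[0.007, -0.999, 0.034, 432.446], [-1.0, -0.007, 0.005, -127.358], [-0.005, -0.034, -0.999, 947.646], [0.0, 0.0, 0.0, 1.0]] 414.76232901793105 312.14953273935214 203.45635326454482
wrist [[0.423, -0.86, -0.287, 295.358], [-0.906, -0.402, -0.132, -441.873], [-0.002, 0.315, -0.949, 374.498], [0.0, 0.0, 0.0, 1.0]] 291.1841019024374 324.2756530508675 203.2710543067789
time_s 0.15
eef_pos [222.032, -475.487, 211.927]
ee_rot [[-0.0, 0.906, 0.423], [0.001, 0.423, -0.906], [-1.0, 0.0, -0.001]]
contact_force [0.713, 0.372, 0.373]
ft_torque [0.028, -0.012, 0.012]
width 85.083
joints [-1.289, 0.263, -0.049, 1.259, 0.0, 1.415]
```

View pics/scene0.png

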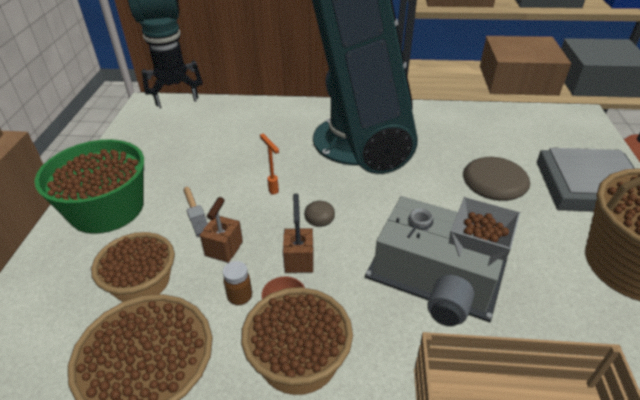

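View pics/top0.png

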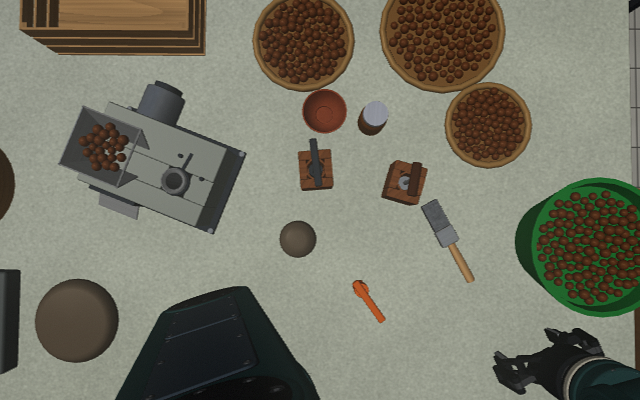

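View pics/wrist0.png

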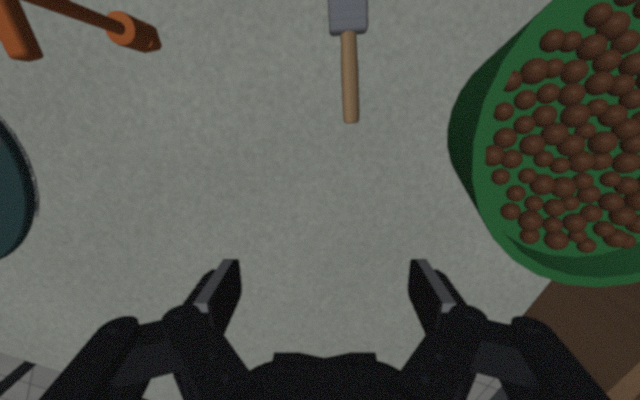

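The top view has three candidates:
- (316,163): dark steel bar over a block. This fits the key.
- (408,182): wooden grip over a block, which is the pick.
- (368,300): orange look-alike lying on the table.

I'll enlarge the first two and the sheller to confirm.

```bash
python3 - <<'E'
from h import *
crop('top0',285,120,445,220,5,'c_key')
crop('top0',100,110,260,240,5,'c_sh')
crop('scene0',180,180,340,300,5,'c_keys')
crop('scene0',360,190,520,310,5,'c_shs')
E
```

```text
(no output)
```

View pics/c_key.png

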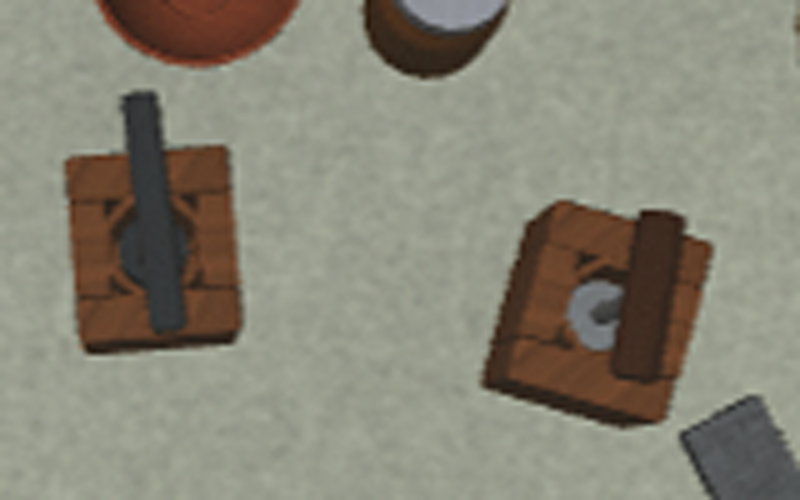

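View pics/c_sh.png

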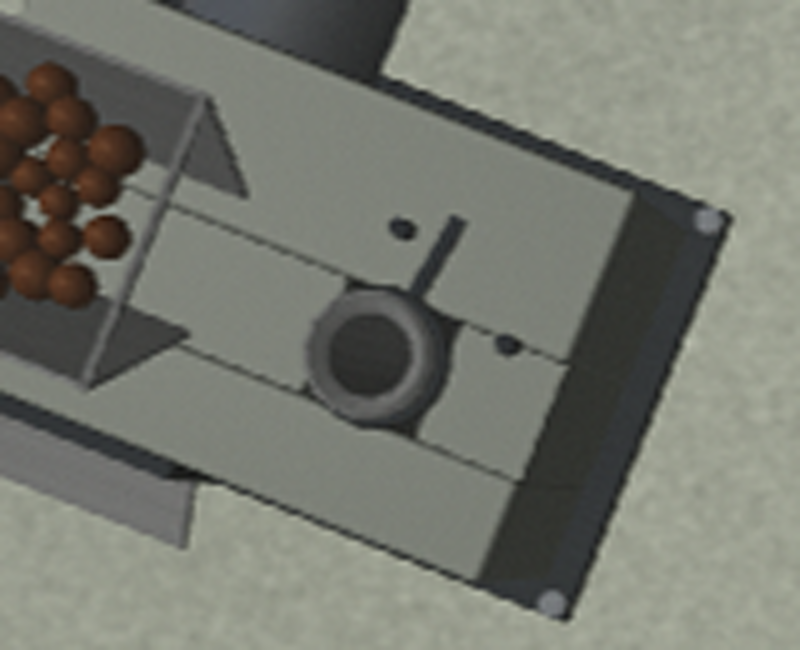

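View pics/c_keys.png

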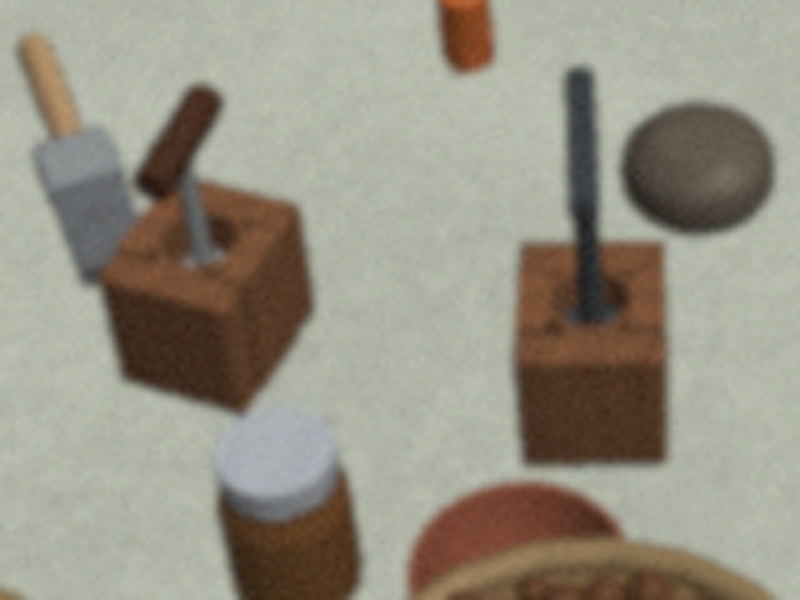

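View pics/c_shs.png

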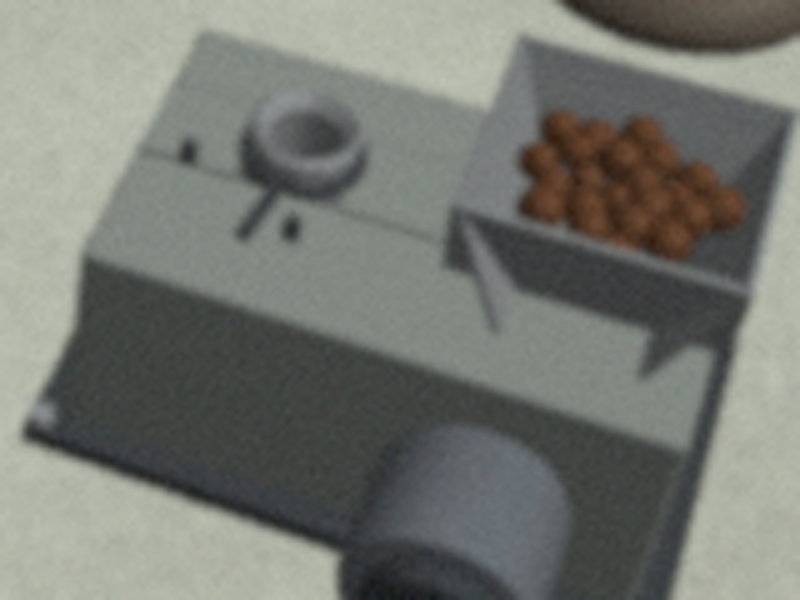

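The crop confirms it. The dark square bar at top (316,163) stands over the socket in the left block, so that is the key. The brown round grip on lighter steel at (408,182) is the pick. The shaft bore is at top (174,181), and the pointer runs up and to the right to (191,153).

```bash
python3 - <<'E'
from h import *
t=load('top0'); s=load('scene0')
def C(o,U,V,k=5): return o[0]+(U+.5)/k-.5, o[1]+(V+.5)/k-.5
k=(285,120); sh=(100,110); ks=(180,180); ss=(360,190)
a=atz(t,*C(k,141,93),180); b=atz(t,*C(k,170,330),180); print('bar top',a,b,(a+b)/2,np.linalg.norm(a-b),'yaw',np.arctan2(*(a-b)[[1,0]]))
a2=atz(s,*C(ks,580,72),180); b2=atz(s,*C(ks,582,205),180); print('bar scene',a2,b2,(a2+b2)/2,np.linalg.norm(a2-b2))
print('mouth top',atz(t,*C(sh,370,354.5),134),'scene outer rim',atz(s,*C(ss,305,138),140), atz(s,*C(ss,302,137),134))
p=atz(t,*C(sh,458,220),121); p0=atz(t,*C(sh,420,295),121); print('pointer',p,p0,np.arctan2(*(p-p0)[[1,0]]))
m=atz(t,*C(sh,370,354.5),134);print(np.arctan2(*(p-m)[[1,0]]))
# box edges: direction of right side edge(+x dir), top
e=atz(t,*C(sh,635,192),120)-atz(t,*C(sh,478,578),120); print('x dir',np.arctan2(e[1],e[0]))
e=atz(t,*C(sh,635,192),120)-atz(t,*C(sh,155,0),120); print('-y dir',np.arctan2(e[1],e[0])+np.pi/2)
# corner block top z75
for q in [(66,158),(228,147),(241,330),(82,345)]: print(atz(t,*C(k,*q),75))
print('socket top', atz(t,*C(k,153,249),58), 'scene shank base',atz(s,*C(ks,590,315),58))
print('top bore edges', [atz(t,*C(sh,*q),134) for q in [(328,355),(412,355),(370,312),(370,397)]])
E
```

```text
bar top [ 580.19472976 -123.51881986  180.        ] [ 491.83575085 -134.91254827  180.        ] [ 536.01524031 -129.21568406  180.        ] 89.09055056802794 yaw 0.12824051336233505
bar scene [ 495.4607034  -132.94343779  180.        ] [ 582.33282828 -122.25509831  180.        ] [ 538.89676584 -127.59926805  180.        ] 87.5271768131859
mouth top [503.50083906 150.32906214 134.        ] scene outer rim [510.00224005 149.42838224 140.        ] [502.88622818 149.43061529 134.        ]
pointer [558.95268739 120.41822988 121.        ] [528.66735709 135.14551725 121.        ] -0.4526151456801999
-0.49467007742809055
x dir -0.3716689380632815
-y dir -0.37442098153717196
[572.55038957 -91.47320742  75.        ]
[ 577.6651103  -159.94620018   75.        ]
[ 500.16466835 -165.87348686   75.        ]
[493.3673121  -98.88952044  75.        ]
socket top [ 536.16031522 -128.5610448    58.        ] scene shank base [ 529.62687867 -129.21501159   58.        ]
top bore edges [array([503.19057721, 166.90372019, 134.        ]), array([503.41614257, 133.75051841, 134.        ]), array([520.29748887, 150.64287997, 134.        ]), array([486.72775623, 150.01568463, 134.        ])]
```

Findings:
- **Key bar:** centre at about (537,-128.5), yaw 0.13.
- **Shaft axis:** about (503.5,150). The sheller's x runs at -0.373 rad.
- **Spindle:** about 0.1.

Next is the approach to the key. It needs about +34.7 mm/row and -162° in total.

Emit:
carry_out(
  series=[
    [[8.5,-0.5,3.2,-1.4,-7],[8.5,-1,6.5,-2.7,-14],[8.5,-1.5,9.7,-4.1,-21],[8.5,-2,13,-5.4,-28],[8.5,-2,16.2,-6.8,-35],[8.5,-2,19.5,-8.2,-42],[8.5,-2,22.7,-9.5,-49],[8.5,-2,26,-10.9,-56]],
  ],
  grip_force=60,
)

```text
time_s: 0.82
eef_pos: [412.3, -265.3, 232.0]
ee_rot: [[-0.0, 0.15, 0.989], [0.001, 0.989, -0.15], [-1.0, 0.001, -0.0]]
contact_force: [0.7, -1.0, -0.2]
width: 84.8
```

```bash
cat >> h.py <<'E'
def goto(pos,yawz,s=None):
    "print tool-frame shift (cm) and turn (deg) to reach world TCP pos and world angle of tool z"
    s=s or bot.read_state(); R=np.array(s['ee_rot']); d=R.T@(np.array(pos)-np.array(s['eef_pos']))/10
    cur=np.arctan2(R[1,2],R[0,2]); dy=-(yawz-cur)
    print('shift cm',np.round(d,2).tolist(),'turn deg',round(np.degrees(dy),2),'curyaw',round(cur,3))
E
python3 - <<'E'
from h import *
st(); goto([537,-128.5,232],0.128+np.pi/2)
E
```

```text
time_s 0.817
eef_pos [412.301, -265.312, 232.046]
ee_rot [[-0.0, 0.15, 0.989], [0.001, 0.989, -0.15], [-1.0, 0.001, -0.0]]
contact_force [0.746, -0.953, -0.236]
ft_torque [-0.032, 0.017, -0.002]
width 84.808
joints [-0.738, 0.198, -0.083, 1.29, 0.0, 0.983]
shift cm [0.01, 15.4, 10.27] turn deg -105.97 curyaw -0.151
```

Emit:
carry_out(
  series=[
    [[8.5,0,2,1.3,-7],[8.5,0,4,2.6,-14],[8.5,0,6,4,-21],[8.5,0,8,5.3,-28],[8.5,0,10,6.6,-35],[8.5,0,12,8,-42],[8.5,0,14,9.3,-49],[8.5,0,15.4,10.3,-56]],
  ],
)

```text
time_s: 1.48
eef_pos: [538.2, -126.9, 231.8]
ee_rot: [[-0.001, -0.74, 0.672], [0.001, 0.672, 0.74], [-1.0, 0.001, 0.0]]
contact_force: [-0.9, 0.4, -0.1]
width: 84.9
```

Emit:
carry_out(
  series=[
    [[8.5,0,0,0,-7],[8.5,0,0,0,-14],[8.5,0,0,0,-21],[8.5,0,0,0,-28],[8.5,0,0,0,-35],[8.5,0,0,0,-42],[8.5,0,0,0,-49],[8.5,0,0,0,-50]],
  ],
)

```text
time_s: 2.15
eef_pos: [538.1, -126.9, 231.6]
ee_rot: [[-0.001, -0.99, -0.141], [0.001, -0.141, 0.99], [-1.0, 0.001, 0.001]]
contact_force: [0.8, 0.5, -1.1]
width: 84.6
```

```bash
python3 - <<'E'
from h import *
st(); goto([537,-128.5,162],0.128+np.pi/2); snap('wrist','w1')
E
```

```text
time_s 2.15
eef_pos [538.059, -126.896, 231.63]
ee_rot [[-0.001, -0.99, -0.141], [0.001, -0.141, 0.99], [-1.0, 0.001, 0.001]]
contact_force [0.772, 0.532, -1.071]
ft_torque [0.038, -0.003, 0.018]
width 84.645
joints [-0.379, 0.308, 0.069, 1.333, 0.001, -0.521]
shift cm [6.96, 0.12, -0.15] turn deg 0.76 curyaw 1.712
```

View pics/w1.png

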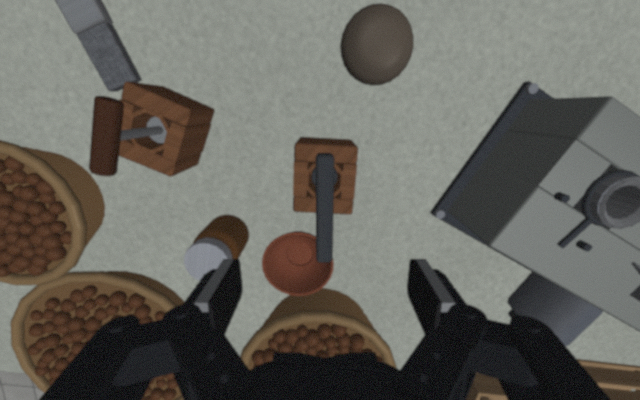

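The wrist view shows the key bar from (324,155) to (325,262), and the shaft at (618,200). I'll cross-check both.

```bash
python3 - <<'E'
from h import *
d=load('w1'); crop('w1',280,120,370,280,5,'c_w1')
print(d['world_from_camera'][:3,3])
a=atz(d,325,154,180);b=atz(d,324.5,262,180);print(a,b,(a+b)/2,np.linalg.norm(a-b))
print(atz(d,619,200,134))
E
```

```text
[ 458.2550355  -138.94937194  394.30389198]
[ 490.24035511 -133.45615391  180.        ] [ 578.77889106 -121.25496505  180.        ] [ 534.50962309 -127.35555948  180.        ] 89.37528381399
[501.08736128 147.31880104 134.        ]
```

View pics/c_w1.png

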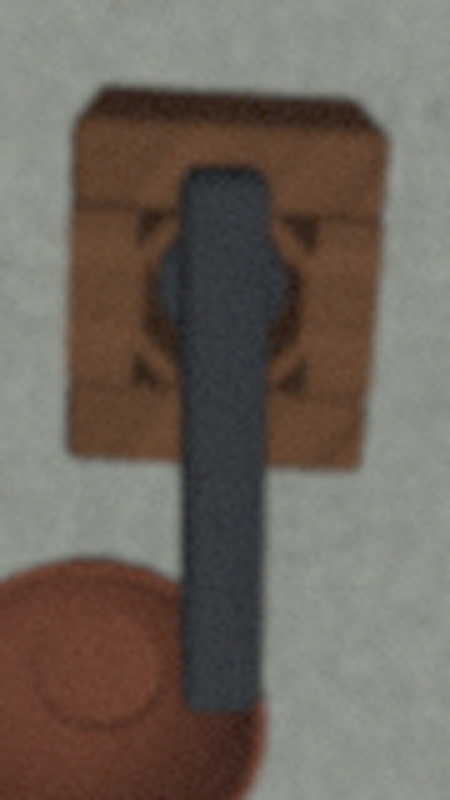

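Emit:
carry_out(
  series=[
    [[8.5,1.5,0.1,-0.1,0.5],[8.5,3.5,0.1,-0.1,0.5],[8.5,5.5,0.1,-0.1,0.5],[8.5,7,0.1,-0.1,0.5],[8.5,7,0.1,-0.1,0.5],[4,7,0.1,-0.1,0.5],[1,7,0.1,-0.1,0.5],[0.8,7,0.1,-0.1,0.5]],
  ],
  grip_force=60,
)

```text
time_s: 2.87
eef_pos: [537.7, -128.1, 162.8]
ee_rot: [[0.001, -0.992, -0.126], [0.001, -0.126, 0.992], [-1.0, -0.001, 0.001]]
contact_force: [1.1, 0.1, -0.6]
width: 51.1
```

Emit:
carry_out(
  series=[
    [[0.8,0,0,0,0],[0.8,0,0,0,0],[0.8,0,0,0,0],[0.8,0,0,0,0],[0.8,0,0,0,0],[0.8,0,0,0,0],[0.8,0,0,0,0],[0.8,0,0,0,0]],
  ],
)

```text
time_s: 3.53
eef_pos: [537.7, -128.1, 162.7]
ee_rot: [[0.0, -0.992, -0.126], [0.001, -0.126, 0.992], [-1.0, -0.001, 0.001]]
contact_force: [1.5, 0.9, 0.1]
width: 8.1
```

```bash
python3 - <<'E'
from h import *
st(); snap('wrist','w2'); snap('scene','s2')
crop('s2',230,150,350,270,5,'c_s2')
E
```

```text
time_s 3.533
eef_pos [537.668, -128.145, 162.746]
ee_rot [[0.0, -0.992, -0.126], [0.001, -0.126, 0.992], [-1.0, -0.001, 0.001]]
contact_force [1.526, 0.856, 0.125]
ft_torque [-0.038, -0.035, 0.061]
width 8.136
joints [-0.382, 0.329, -0.088, 1.154, 0.001, -0.508]
```

View pics/c_s2.png

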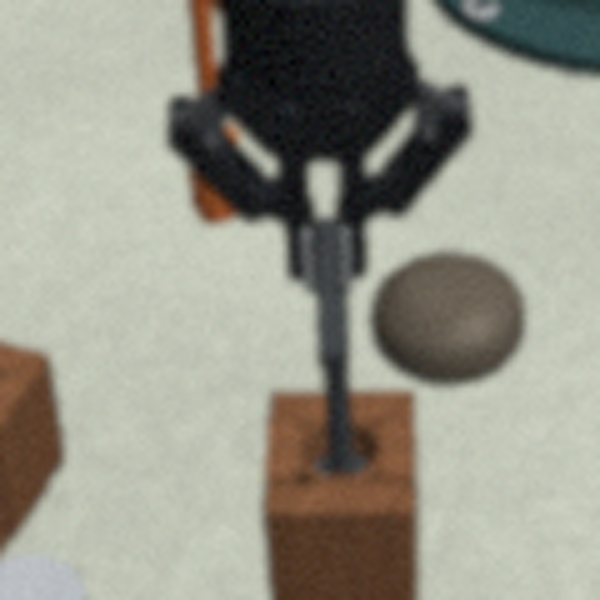

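View pics/w2.png

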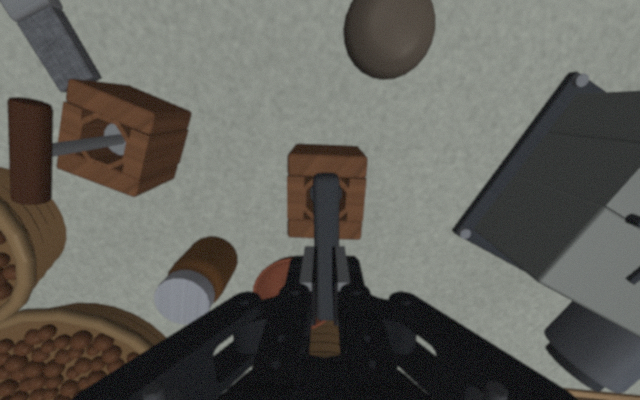

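The bar sits between the pads, but the opening reads 8.1 mm, less than the bar's 14 mm. I'll look closer and close further to see whether they're really gripping.

Emit:
carry_out(
  series=[
    [[0,0,0,0,0],[0,0,0,0,0],[0,0,0,0,0],[0,0,0,0,0],[0,0,0,0,0],[0,0,0,0,0],[0,0,0,0,0],[0,0,0,0,0]],
  ],
)

```text
time_s: 4.3
eef_pos: [537.7, -128.1, 162.7]
ee_rot: [[0.001, -0.992, -0.126], [0.001, -0.126, 0.992], [-1.0, -0.001, 0.001]]
contact_force: [-0.5, 0.4, -0.1]
width: 0.2
```

```bash
python3 - <<'E'
from h import *
st(); snap('wrist','w3'); 
crop('w3',250,150,400,370,3.5,'c_w3')
E
```

```text
time_s 4.3
eef_pos [537.72, -128.149, 162.749]
ee_rot [[0.001, -0.992, -0.126], [0.001, -0.126, 0.992], [-1.0, -0.001, 0.001]]
contact_force [-0.518, 0.446, -0.114]
ft_torque [-0.057, 0.038, -0.023]
width 0.206
joints [-0.382, 0.329, -0.087, 1.154, 0.001, -0.508]
```

View pics/c_w3.png

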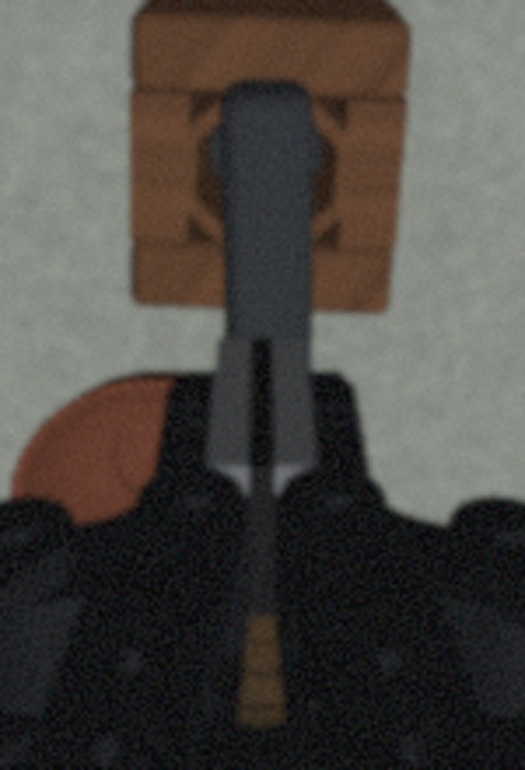

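```bash
python3 - <<'E'
from h import *
snap('scene','s3'); d=load('s3'); crop('s3',230,150,350,270,6,'c_s3')
for p in [(537.7,-128.1,154.7),(537.7,-128.1,180),(537.7,-128.1,190),(537.7,-128.1,173.7)]:
    q=proj(d,p); print(p,q,(q-[230,150]+.5)*6-.5)
w=load('w3')
for p in [(537.7,-128.1,154.7),(537.7,-128.1,180),(537.7,-128.1,190)]:
    q=proj(w,p); print(p,q,(q-[250,150]+.5)*3.5-.5)
snap('top','t3'); crop('t3',240,100,400,220,5,'c_t3')
E
```

```text
(537.7, -128.1, 154.7) [296.08249572 214.99253555] [398.99497431 392.45521332]
(537.7, -128.1, 180) [295.62819277 206.51612908] [396.26915659 341.5967745 ]
(537.7, -128.1, 190) [295.44462013 203.09102195] [395.16772077 321.04613173]
(537.7, -128.1, 173.7) [295.74266423 208.65194319] [396.95598537 354.41165912]
(537.7, -128.1, 154.7) [325.00500707 239.47302095] [263.76752475 314.40557331]
(537.7, -128.1, 180) [325.1631488  258.94869341] [264.32102078 382.57042693]
(537.7, -128.1, 190) [325.23927031 268.32330755] [264.58744608 415.38157643]
```

View pics/c_s3.png

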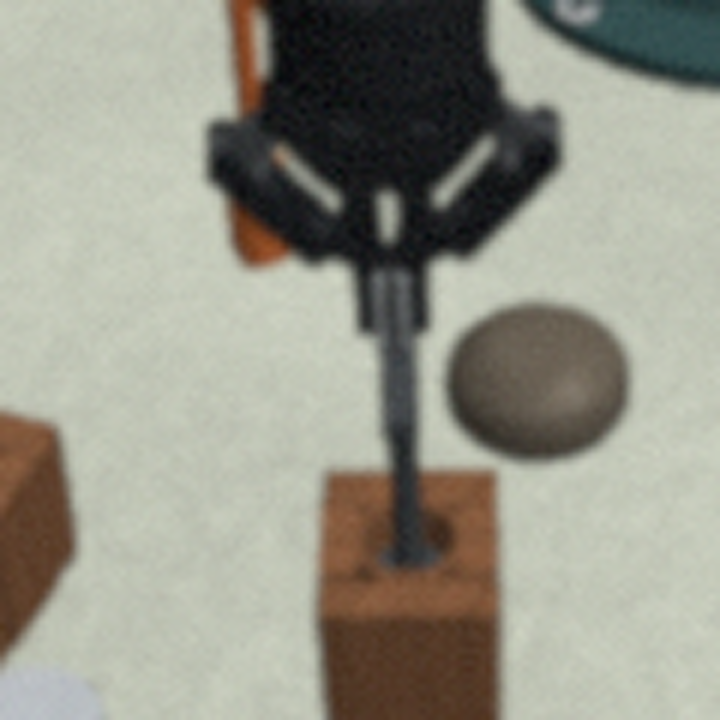

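View pics/c_t3.png

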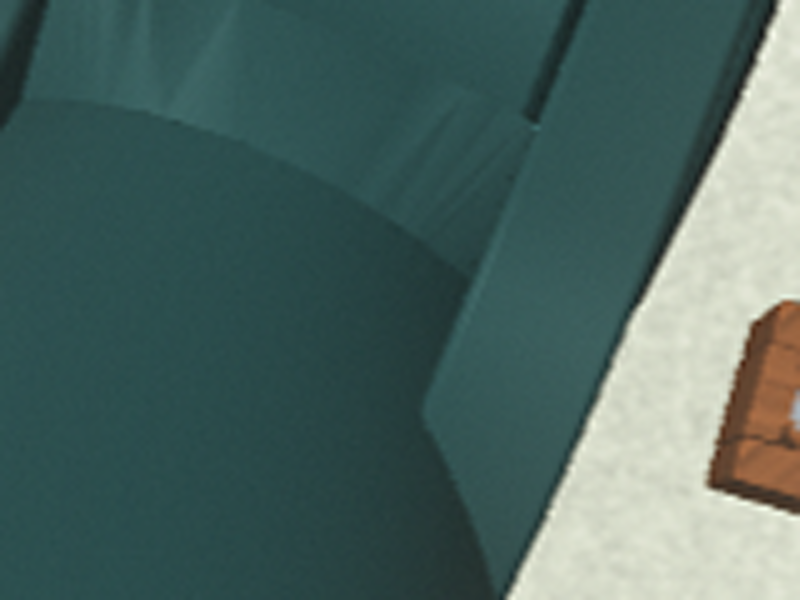

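```bash
python3 - <<'E'
from h import *
s=load('s3');w=load('w3')
su=lambda U,V:(230+(U+.5)/6-.5,150+(V+.5)/6-.5); wu=lambda U,V:(250+(U+.5)/3.5-.5,150+(V+.5)/3.5-.5)
o1,r1=ray(s,*su(394,330));o2,r2=ray(w,*wu(262,340))
A=np.stack([r1,-r2],1);t=np.linalg.lstsq(A,o2-o1,rcond=None)[0];print(o1+t[0]*r1,o2+t[1]*r2)
for z in (154.7,165,175,182,190): print(z,atz(s,*su(394,330),z),atz(w,*wu(262,340),z))
# wrist-cam mount relative to tool
st=bot.read_state();R=np.array(st['ee_rot']);print('cam in tool',R.T@(w['world_from_camera'][:3,3]-st['eef_pos']), np.round(R.T@w['world_from_camera'][:3,:3],3))
a=load('wrist0');print(atz(w,325,200,180))
E
python3 - <<'E'
import sys;sys.path.insert(0,'.')
from h import *
crop('/../..pics/w1'.replace('/../..pics/',''),180,230,470,400,2.7,'c_w1b')
E
```

```text
[ 530.63994218 -129.76540225  179.32749603] [ 530.58375106 -129.37529757  179.3248376 ]
154.7 [ 503.01862325 -133.91183637  154.7       ] [ 542.91332583 -127.76714133  154.7       ]
165 [ 514.57073495 -132.1776661   165.        ] [ 537.75614988 -128.43979589  165.        ]
175 [ 525.78637737 -130.49400564  175.        ] [ 532.74918295 -129.09285857  175.        ]
182 [ 533.63732707 -129.31544332  182.        ] [ 529.24430609 -129.55000245  182.        ]
190 [ 542.60984101 -127.96851495  190.        ] [ 525.23873254 -130.07245259  190.        ]
cam in tool [-162.60155787   80.83970462   -0.46093925] [[-0.001 -0.313  0.95 ]
 [-0.001 -0.95  -0.313]
 [ 1.    -0.001  0.   ]]
[ 503.28443643 -132.57108081  180.        ]
```

```bash
ls; ls pics | head -40; python3 -c "
from h import *
crop('w1',180,230,470,400,2.7,'c_w1b')"
```

```text
h.py
pics
c_key.png
c_keys.png
c_s2.png
c_s3.png
c_sh.png
c_shs.png
c_t3.png
c_w1.png
c_w1b.png
c_w3.png
s2.npz
s2.png
s3.npz
s3.png
scene0.npz
scene0.png
t3.npz
t3.png
top0.npz
top0.png
w1.npz
w1.png
w2.npz
w2.png
w3.npz
w3.png
wrist0.npz
wrist0.png
```

Triangulating from both views puts the shut fingertips at z≈185, about 30 mm higher than the stated 155. That explains the empty closing above the bar. I'll open and go 30 mm lower, which stays clear whichever reading is right, then look.

Emit:
carry_out(
  series=[
    [[4,0,0,0,0],[6,0,0,0,0],[6,0,0,0,0],[6,0,0,0,0],[6,0,0,0,0],[6,0,0,0,0],[6,0,0,0,0],[6,0,0,0,0]],
  ],
)

```text
time_s: 5.12
eef_pos: [537.7, -128.2, 162.7]
ee_rot: [[0.0, -0.992, -0.126], [0.001, -0.126, 0.992], [-1.0, -0.001, 0.001]]
contact_force: [0.6, -0.6, -0.2]
width: 60.1
```

Emit:
carry_out(
  series=[
    [[6,0.5,0,0,0],[6,1,0,0,0],[6,1.5,0,0,0],[6,2,0,0,0],[6,2.5,0,0,0],[6,3,0,0,0],[6,3,0,0,0],[6,3,0,0,0]],
  ],
)

```text
time_s: 5.78
eef_pos: [537.6, -128.1, 132.5]
ee_rot: [[-0.0, -0.992, -0.126], [0.001, -0.126, 0.992], [-1.0, -0.0, 0.001]]
contact_force: [0.0, 0.5, 0.2]
width: 60.2
```

```bash
python3 - <<'E'
from h import *
st(); snap('wrist','w4'); snap('scene','s4')
a=cv2.imread('pics/w4.png')[130:400,200:450]; b=cv2.imread('pics/s4.png')[150:270,230:350]
a=cv2.resize(a,None,fx=2,fy=2); b=cv2.resize(b,None,fx=2.2,fy=4.5) if 0 else cv2.resize(b,(300,300)); 
im=np.zeros((540,800,3),np.uint8); im[:540,:500]=a; im[:300,500:]=b; cv2.imwrite('pics/c4.png',im)
E
```

```text
time_s 5.783
eef_pos [537.552, -128.075, 132.472]
ee_rot [[-0.0, -0.992, -0.126], [0.001, -0.126, 0.992], [-1.0, -0.0, 0.001]]
contact_force [0.021, 0.523, 0.217]
ft_torque [-0.04, -0.026, -0.075]
width 60.19
joints [-0.382, 0.346, -0.148, 1.078, 0.001, -0.508]
```

View pics/c4.png

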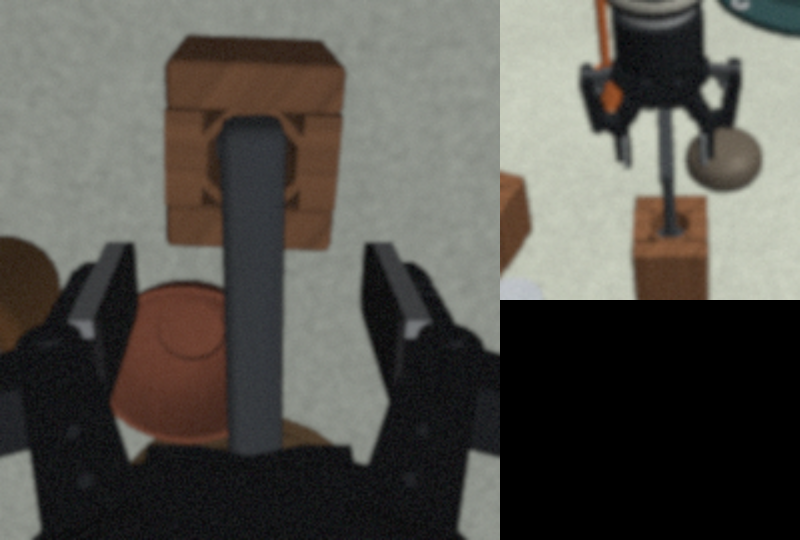

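The fingers now straddle the bar, with tips in the scene view at about (280,216) and (313,213), level with its underside. Closing now.

Emit:
carry_out(
  series=[
    [[3,0,0,0,0],[1,0,0,0,0],[0.5,0,0,0,0],[0.5,0,0,0,0],[0.5,0,0,0,0],[0.5,0,0,0,0],[0.5,0,0,0,0],[0.5,0,0,0,0]],
  ],
  grip_force=60,
)

```text
time_s: 6.55
eef_pos: [538.0, -128.2, 133.2]
ee_rot: [[0.001, -0.992, -0.126], [0.001, -0.126, 0.992], [-1.0, -0.001, 0.0]]
contact_force: [-0.9, 1.2, 4.7]
width: 12.6
```

Emit:
carry_out(
  series=[
    [[0.5,0,0,0,0],[0.5,0,0,0,0],[0.5,0,0,0,0],[0.5,-0.5,0,0,0],[0.5,-1,0,0,0],[0.5,-1.5,0,0,0],[0.5,-2,0,0,0],[0.5,-2,0,0,0]],
  ],
)

```text
time_s: 7.22
eef_pos: [538.4, -128.4, 154.3]
ee_rot: [[0.002, -0.992, -0.126], [-0.0, -0.126, 0.992], [-1.0, -0.002, -0.0]]
contact_force: [0.2, -0.0, -4.7]
width: 12.9
```

```bash
python3 - <<'E'
from h import *
st(); snap('wrist','w5'); snap('scene','s5')
a=cv2.imread('pics/w5.png')[130:400,200:450]; b=cv2.imread('pics/s5.png')[150:270,230:350]
a=cv2.resize(a,None,fx=2,fy=2); b=cv2.resize(b,(300,300)); 
im=np.zeros((540,800,3),np.uint8); im[:540,:500]=a; im[:300,500:]=b; cv2.imwrite('pics/c5.png',im)
E
```

```text
time_s 7.217
eef_pos [538.388, -128.394, 154.251]
ee_rot [[0.002, -0.992, -0.126], [-0.0, -0.126, 0.992], [-1.0, -0.002, -0.0]]
contact_force [0.232, -0.018, -4.731]
ft_torque [0.001, -0.002, -0.018]
width 12.911
joints [-0.382, 0.333, -0.105, 1.13, 0.001, -0.508]
```

View pics/c5.png

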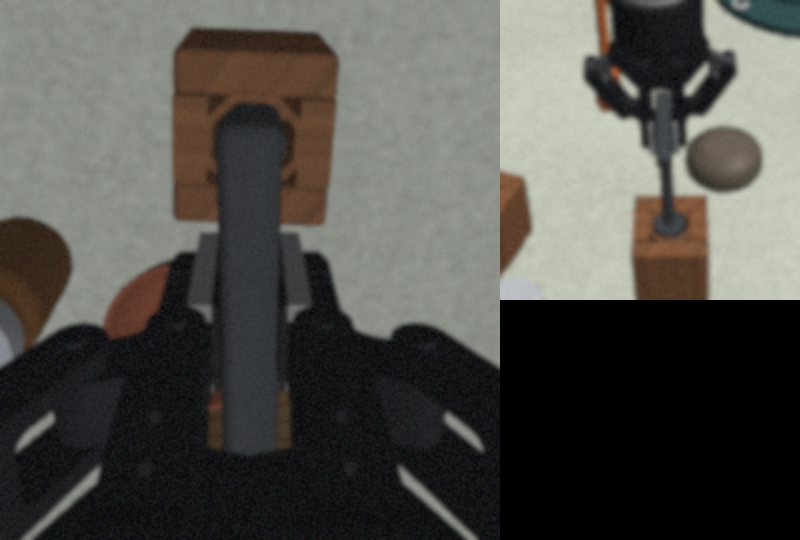

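The key is held: 4.7 N of weight, 12.9 mm opening, and it rose with the hand. Its foot is at about TCP z − 125. I'll lift it clear next.

Emit:
carry_out(
  series=[
    [[0.5,-1.5,0,0,0],[0.5,-3.5,0,0,0],[0.5,-5.5,0,0,0],[0.5,-7.5,0,0,0],[0.5,-9.5,0,0,0],[0.5,-11.5,0,0,0],[0.5,-13,0,0,0],[0.5,-13.5,0,0,0]],
  ],
)

```text
time_s: 7.98
eef_pos: [538.3, -128.5, 290.1]
ee_rot: [[0.004, -0.992, -0.126], [-0.001, -0.126, 0.992], [-1.0, -0.004, -0.001]]
contact_force: [1.3, 0.4, -4.1]
width: 12.4
```

```bash
python3 - <<'E'
from h import *
st(); goto([503.5,150,289],0.31+np.pi/2)
E
```

```text
time_s 7.983
eef_pos [538.339, -128.501, 290.134]
ee_rot [[0.004, -0.992, -0.126], [-0.001, -0.126, 0.992], [-1.0, -0.004, -0.001]]
contact_force [1.251, 0.393, -4.109]
ft_torque [-0.035, -0.044, 0.014]
width 12.409
joints [-0.382, 0.302, 0.218, 1.482, 0.001, -0.508]
shift cm [0.09, -0.05, 28.07] turn deg -10.52 curyaw 1.697
```

Emit:
carry_out(
  series=[
    [[0.5,0,0,1.5,-1],[0.5,0,0,4.5,-3],[0.5,0,0,8,-5],[0.5,0,0,11.5,-7],[0.5,0,0,15,-9],[0.5,0,0,18.5,-10],[0.5,0,0,21.5,-10.5],[0.5,0,0,23,-10.5]],
  ],
)

```text
time_s: 8.65
eef_pos: [508.0, 103.0, 289.0]
ee_rot: [[0.002, -0.951, -0.308], [0.0, -0.308, 0.951], [-1.0, -0.002, -0.0]]
contact_force: [-0.4, 0.5, -4.3]
width: 13.1
```

```bash
python3 - <<'E'
from h import *
st(); goto([503.5,150,289],0.31+np.pi/2)
snap('scene','s6');snap('top','t6');snap('wrist','w6')
E
```

```text
time_s 8.65
eef_pos [507.955, 103.022, 288.99]
ee_rot [[0.002, -0.951, -0.308], [0.0, -0.308, 0.951], [-1.0, -0.002, -0.0]]
contact_force [-0.396, 0.48, -4.262]
ft_torque [-0.168, -0.025, 0.039]
width 13.104
joints [0.043, 0.239, 0.125, 1.454, 0.0, -0.27]
shift cm [-0.0, -1.02, 4.61] turn deg 0.16 curyaw 1.884
```

View pics/s6.png

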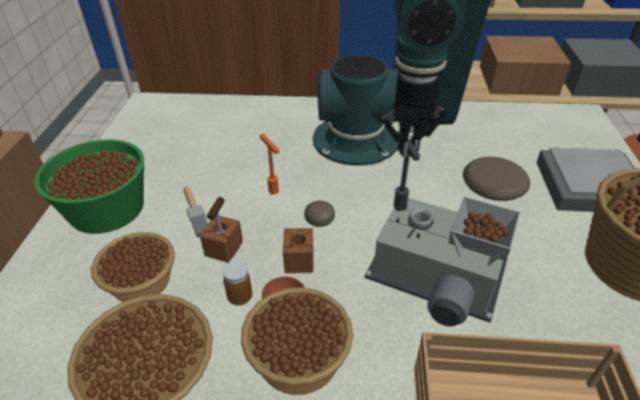

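View pics/w6.png

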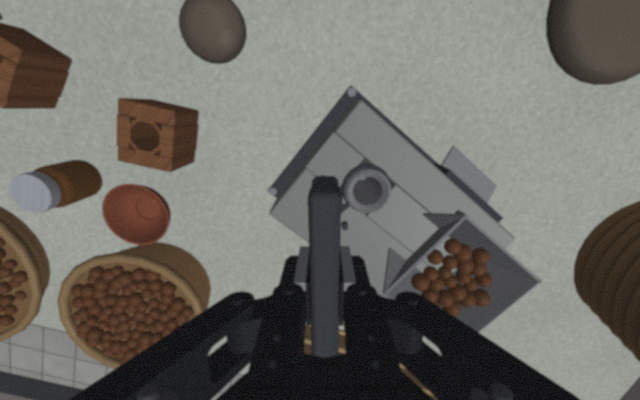

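View pics/t6.png

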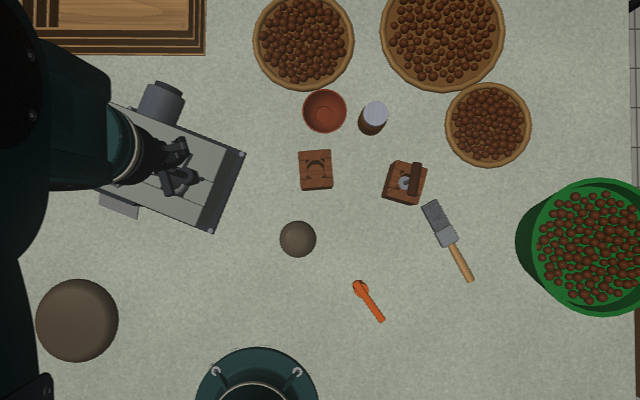

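In the scene view the key hangs upright with its foot at about (401,209), left of the mouth at (421,215). I'll measure it against a vertical-key model.

```bash
python3 - <<'E'
from h import *
s=load('s6');w=load('w6')
crop('s6',360,120,460,240,5,'c_s6'); crop('w6',270,150,420,370,3.5,'c_w6')
for n,p in dict(foot=(508,103,164),sock=(508,103,214),bar=(508,103,329)).items():
    q=proj(s,p); print(n,q,(q-[360,120]+.5)*5-.5)
for sg in(-1,1):
    q=proj(w,np.array([508,103,336])+sg*45*np.array([.951,.308,0])); print(q,(q-[270,150]+.5)*3.5-.5)
E
```

```text
foot [400.75397095 207.70250789] [205.76985475 440.51253944]
sock [403.1877824 190.4045397] [217.93891202 354.02269849]
bar [409.42341611 146.08566142] [249.11708056 132.42830712]
[326.86550416 198.37358694] [200.27926456 170.55755429]
[326.46196835 365.75785045] [198.86688922 756.40247658]
```

View pics/c_s6.png

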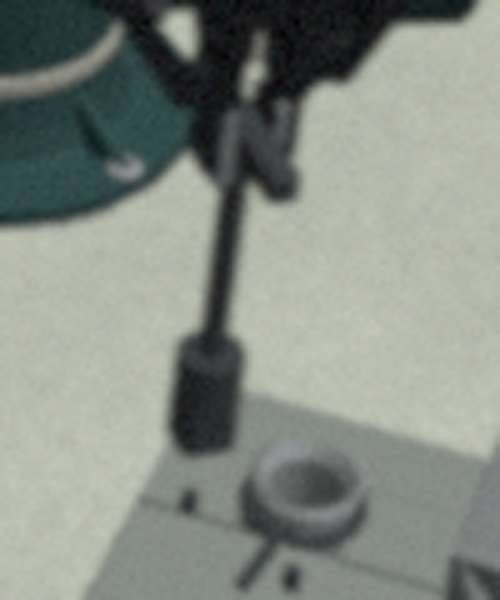

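View pics/c_w6.png

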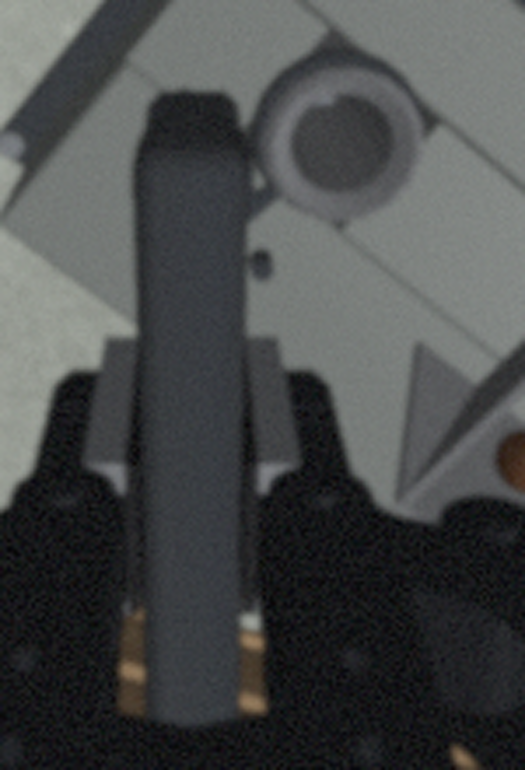

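```bash
python3 - <<'E'
from h import *
s=load('s6');w=load('w6')
wu=lambda U,V:(270+(U+.5)/3.5-.5,150+(V+.5)/3.5-.5); su=lambda U,V:(360+(U+.5)/5-.5,120+(V+.5)/5-.5)
for z in(331,333,336):
    a=atz(w,*wu(192,150),z);b=atz(w,*wu(194,722),z);print(z,(a+b)/2,np.linalg.norm(a-b))
print('mouth wrist',atz(w,*wu(343,144),134))
for z in(160,163,166): print('foot scene',z,atz(s,*su(203.5,431),z))
print('socktop',atz(s,*su(211,352),212))
print('mouth scene', atz(s,*su(304,490),134))
E
```

```text
331 [507.15199053 101.84264663 331.        ] 89.80177541080084
333 [505.88808108 101.42955088 333.        ] 88.31023020418827
336 [503.9922169  100.80990725 336.        ] 86.07291239426945
mouth wrist [502.20349744 151.58855944 134.        ]
foot scene 160 [497.12054676 102.93661321 160.        ]
foot scene 163 [500.53432262 102.46374258 163.        ]
foot scene 166 [503.94809848 101.99087196 166.        ]
socktop [504.39790391 100.43698866 212.        ]
mouth scene [504.8285161  150.17084196 134.        ]
```

```bash
python3 - <<'E'
from h import *
goto([508,151.3,277],0.31+np.pi/2)
E
```

```text
shift cm [1.2, -1.48, 4.8] turn deg 0.13 curyaw 1.883
```

Emit:
carry_out(
  series=[
    [[0.5,0.2,-0.3,1,0],[0.5,0.4,-0.6,2,0],[0.5,0.6,-0.9,3,0],[0.5,0.8,-1.2,4,0],[0.5,1,-1.5,4.8,0],[0.5,1.2,-1.5,4.8,0],[0.5,1.2,-1.5,4.8,0],[0.5,1.2,-1.5,4.8,0]],
  ],
  grip_force=40,
)

```text
time_s: 9.47
eef_pos: [508.2, 151.1, 276.9]
ee_rot: [[0.002, -0.952, -0.307], [-0.001, -0.307, 0.952], [-1.0, -0.002, -0.001]]
contact_force: [0.2, -0.7, -4.5]
width: 12.9
```

```bash
python3 - <<'E'
from h import *
st()
snap('scene','s7');snap('wrist','w7')
crop('s7',370,110,470,230,5,'c_s7'); crop('w7',270,150,420,370,3.5,'c_w7')
E
```

```text
time_s 9.467
eef_pos [508.177, 151.141, 276.899]
ee_rot [[0.002, -0.952, -0.307], [-0.001, -0.307, 0.952], [-1.0, -0.002, -0.001]]
contact_force [0.175, -0.719, -4.454]
ft_torque [0.007, 0.016, 0.026]
width 12.911
joints [0.136, 0.261, 0.122, 1.43, -0.001, -0.176]
```

View pics/c_s7.png

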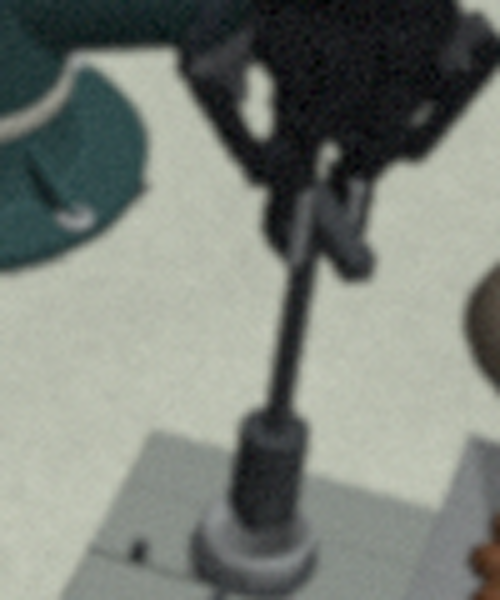

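View pics/c_w7.png

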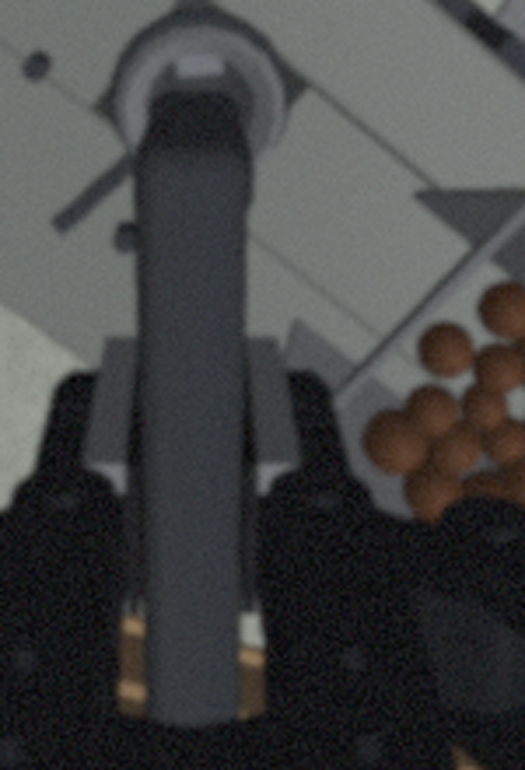

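```bash
python3 - <<'E'
from h import *
s=load('s7');w=load('w7')
wu=lambda U,V:(270+(U+.5)/3.5-.5,150+(V+.5)/3.5-.5)
print('mouth',atz(w,*wu(200,109),140))
for z in(319,321): print('bar',(atz(w,*wu(192,150),z)+atz(w,*wu(194,722),z))/2)
# draw model circles on scene: rim z140 r23.5 at mouth, foot r15.5, socket top
im=cv2.resize(s['image'][170:230,390:450],None,fx=10,fy=10,interpolation=cv2.INTER_CUBIC)
def circ(c,z,r,col):
    pts=[(proj(s,(c[0]+r*np.cos(t),c[1]+r*np.sin(t),z))-[390,170]+.5)*10-.5 for t in np.linspace(0,6.28,60)]
    cv2.polylines(im,[np.int32(pts)],True,col,1)
m=(503.5,150.2)
circ(m,140,23.5,(0,255,0)); circ(m,134,16.5,(0,255,0)); 
f=(503.5,150.2); circ(f,151.5,15.5,(0,0,255)); circ(f,201.5,15.5,(0,0,255))
cv2.imwrite('pics/m7.png',im)
E
```

```text
mouth [501.13453928 151.00863002 140.        ]
bar [507.1140339  150.55111423 319.        ]
bar [505.84951698 150.14094978 321.        ]
```

View pics/m7.png

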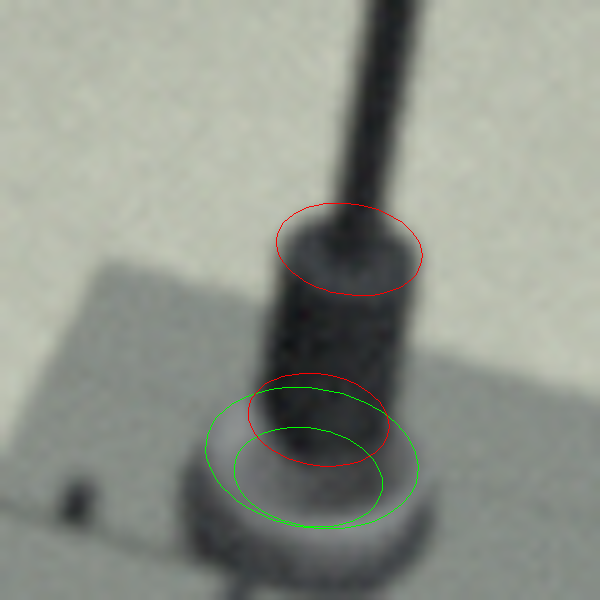

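The model overlay shows the socket within about 1.5 mm of the axis, well inside the lead-in. I'll shift 1 mm and ease in.

Emit:
carry_out(
  series=[
    [[0.5,0.3,0,-0.1,0],[0.5,0.7,0,-0.1,0],[0.5,1.1,0,-0.1,0],[0.5,1.5,0,-0.1,0],[0.5,1.9,0,-0.1,0],[0.5,2.3,0,-0.1,0],[0.5,2.7,0,-0.1,0],[0.5,3,0,-0.1,0]],
  ],
  grip_force=30,
)

```text
time_s: 10.23
eef_pos: [508.1, 150.1, 246.3]
ee_rot: [[0.001, -0.952, -0.307], [-0.0, -0.307, 0.952], [-1.0, -0.001, -0.001]]
contact_force: [-3.1, 1.4, -2.0]
width: 12.9
```

```bash
python3 - <<'E'
from h import *
st()
d=snap('scene','s8');crop('s8',370,110,470,230,5,'c_s8')
E
```

```text
time_s 10.233
eef_pos [508.149, 150.067, 246.344]
ee_rot [[0.001, -0.952, -0.307], [-0.0, -0.307, 0.952], [-1.0, -0.001, -0.001]]
contact_force [-3.089, 1.37, -2.004]
ft_torque [0.476, 0.903, -0.051]
width 12.897
joints [0.134, 0.263, 0.044, 1.35, -0.001, -0.178]
```

View pics/c_s8.png

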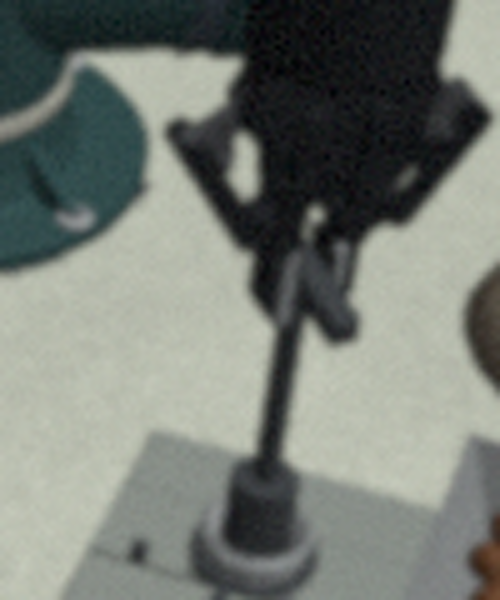

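The key is in the mouth with a light side push of (-3.1, +1.4) N. I'll yield toward it and continue down.

Emit:
carry_out(
  series=[
    [[0.5,0.2,0.1,0.1,0],[0.5,0.5,0.2,0.2,0],[0.5,1,0.2,0.2,0],[0.5,1.5,0.2,0.2,0],[0.5,2,0.2,0.2,0],[0.5,2.5,0.2,0.2,0],[0.5,3,0.2,0.2,0],[0.5,3.5,0.2,0.2,0]],
  ],
)

```text
time_s: 10.95
eef_pos: [505.6, 151.3, 210.3]
ee_rot: [[0.001, -0.952, -0.307], [-0.001, -0.307, 0.952], [-1.0, -0.001, -0.001]]
contact_force: [0.5, 0.2, -4.6]
width: 13.4
```

```bash
python3 - <<'E'
from h import *
st()
E
```

```text
time_s 10.95
eef_pos [505.599, 151.267, 210.334]
ee_rot [[0.001, -0.952, -0.307], [-0.001, -0.307, 0.952], [-1.0, -0.001, -0.001]]
contact_force [0.515, 0.159, -4.621]
ft_torque [-0.028, -0.047, 0.034]
width 13.373
joints [0.137, 0.268, -0.047, 1.255, -0.001, -0.175]
```

It hangs free now. Going down to just above the stem.

Emit:
carry_out(
  series=[
    [[0.5,0.5,0,0,0],[0.5,1,0,0,0],[0.5,1.5,0,0,0],[0.5,2,0,0,0],[0.5,2.4,0,0,0],[0.5,2.8,0,0,0],[0.5,3.1,0,0,0],[0.5,3.3,0,0,0]],
  ],
  grip_force=20,
)

```text
time_s: 11.62
eef_pos: [505.6, 151.2, 177.0]
ee_rot: [[0.001, -0.952, -0.307], [-0.001, -0.307, 0.952], [-1.0, -0.0, -0.001]]
contact_force: [0.1, 0.6, -3.8]
width: 13.0
```

```bash
python3 - <<'E'
from h import *
st()
E
```

```text
time_s 11.617
eef_pos [505.557, 151.213, 176.957]
ee_rot [[0.001, -0.952, -0.307], [-0.001, -0.307, 0.952], [-1.0, -0.0, -0.001]]
contact_force [0.074, 0.621, -3.772]
ft_torque [-0.001, -0.009, 0.013]
width 13.0
joints [0.137, 0.281, -0.12, 1.169, -0.001, -0.175]
```

Foot should be at about 52. I'll feel down in 1 mm rows.

Emit:
carry_out(
  series=[
    [[0.5,0.1,0,0,0],[0.5,0.2,0,0,0],[0.5,0.3,0,0,0],[0.5,0.4,0,0,0],[0.5,0.5,0,0,0],[0.5,0.6,0,0,0],[0.5,0.6,0,0,0],[0.5,0.6,0,0,0]],
  ],
)

```text
time_s: 12.28
eef_pos: [505.6, 151.2, 171.0]
ee_rot: [[0.001, -0.952, -0.307], [-0.001, -0.307, 0.952], [-1.0, -0.0, -0.001]]
contact_force: [-0.6, -0.1, -4.7]
width: 12.8
```

```bash
python3 - <<'E'
from h import *
st()
E
```

```text
time_s 12.283
eef_pos [505.576, 151.189, 170.98]
ee_rot [[0.001, -0.952, -0.307], [-0.001, -0.307, 0.952], [-1.0, -0.0, -0.001]]
contact_force [-0.585, -0.062, -4.67]
ft_torque [0.017, -0.032, 0.017]
width 12.811
joints [0.137, 0.283, -0.133, 1.154, -0.001, -0.175]
```

Emit:
carry_out(
  series=[
    [[0.5,0.05,0,0,0],[0.5,0.1,0,0,0],[0.5,0.15,0,0,0],[0.5,0.2,0,0,0],[0.5,0.25,0,0,0],[0.5,0.3,0,0,0],[0.5,0.3,0,0,0],[0.5,0.3,0,0,0]],
  ],
)

```text
time_s: 12.95
eef_pos: [505.5, 151.2, 167.8]
ee_rot: [[0.0, -0.952, -0.307], [-0.001, -0.307, 0.952], [-1.0, -0.0, -0.001]]
contact_force: [-0.5, 1.3, -4.3]
width: 13.2
```

```bash
python3 - <<'E'
from h import *
st()
E
```

```text
time_s 12.95
eef_pos [505.472, 151.222, 167.837]
ee_rot [[0.0, -0.952, -0.307], [-0.001, -0.307, 0.952], [-1.0, -0.0, -0.001]]
contact_force [-0.479, 1.324, -4.299]
ft_torque [0.119, 0.161, 0.028]
width 13.198
joints [0.137, 0.285, -0.139, 1.146, -0.001, -0.175]
```

Emit:
carry_out(
  series=[
    [[0.5,0.05,0,0,0],[0.5,0.1,0,0,0],[0.5,0.15,0,0,0],[0.5,0.2,0,0,0],[0.5,0.25,0,0,0],[0.5,0.3,0,0,0],[0.5,0.3,0,0,0],[0.5,0.3,0,0,0]],
  ],
)

```text
time_s: 13.62
eef_pos: [505.4, 151.2, 164.8]
ee_rot: [[0.0, -0.952, -0.307], [-0.001, -0.307, 0.952], [-1.0, 0.0, -0.001]]
contact_force: [-0.9, 1.0, -4.5]
width: 12.9
```

```bash
python3 - <<'E'
from h import *
st()
E
```

```text
time_s 13.617
eef_pos [505.409, 151.187, 164.767]
ee_rot [[0.0, -0.952, -0.307], [-0.001, -0.307, 0.952], [-1.0, 0.0, -0.001]]
contact_force [-0.906, 0.999, -4.457]
ft_torque [0.144, 0.177, 0.022]
width 12.909
joints [0.137, 0.286, -0.146, 1.138, -0.001, -0.175]
```

```bash
python3 - <<'E'
from h import *
d=snap('scene','s9'); 
im=cv2.resize(d['image'][140:220,380:460],None,fx=8,fy=8,interpolation=cv2.INTER_CUBIC)
def L(p,col):
    q=(proj(d,p)-[380,140]+.5)*8-.5; cv2.circle(im,tuple(int(x) for x in q),3,col,-1)
ax=np.array([503.5,150.2]); k=np.array([.952,.307])
for foot,col in((25,(0,0,255)),(37,(0,255,0)),(45,(255,0,0))):
    for sx in(-45,45):
        for sz in(-7,7): L((*(ax+k*sx),foot+165+sz),col)
cv2.imwrite('pics/c_s9.png',im)
E
```

```text
(no output)
```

View pics/c_s9.png

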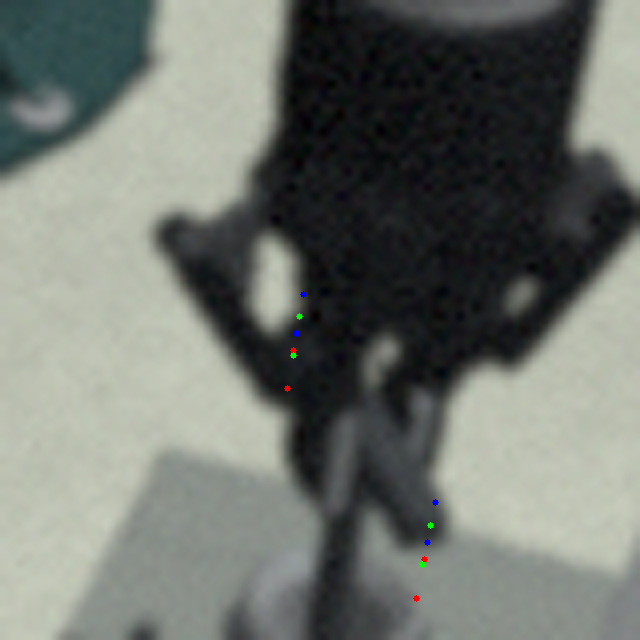

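The bar's end face, at crop y about 497–540, matches the model for a foot height of about 45. So the foot is at TCP − 120 and contact is imminent.

Emit:
carry_out(
  series=[
    [[0.5,0.05,0,0,0],[0.5,0.05,0,0,0],[0.5,0.1,0,0,0],[0.5,0.1,0,0,0],[0.5,0.15,0,0,0],[0.5,0.15,0,0,0],[0.5,0.15,0,0,0],[0.5,0.15,0,0,0]],
  ],
)

```text
time_s: 14.33
eef_pos: [505.4, 151.2, 163.3]
ee_rot: [[0.0, -0.952, -0.307], [-0.001, -0.307, 0.952], [-1.0, 0.0, -0.001]]
contact_force: [-0.7, -0.1, -5.3]
width: 12.6
```

```bash
python3 - <<'E'
from h import *
st()
E
```

```text
time_s 14.333
eef_pos [505.398, 151.166, 163.259]
ee_rot [[0.0, -0.952, -0.307], [-0.001, -0.307, 0.952], [-1.0, 0.0, -0.001]]
contact_force [-0.668, -0.069, -5.304]
ft_torque [0.162, 0.166, -0.007]
width 12.569
joints [0.137, 0.287, -0.149, 1.135, -0.001, -0.175]
```

Emit:
carry_out(
  series=[
    [[0.5,0.05,0,0,0],[0.5,0.05,0,0,0],[0.5,0.1,0,0,0],[0.5,0.1,0,0,0],[0.5,0.15,0,0,0],[0.5,0.15,0,0,0],[0.5,0.2,0,0,0],[0.5,0.2,0,0,0]],
  ],
)

```text
time_s: 15.0
eef_pos: [505.4, 151.2, 161.2]
ee_rot: [[0.0, -0.952, -0.307], [-0.001, -0.307, 0.952], [-1.0, 0.0, -0.001]]
contact_force: [-0.3, 0.5, -4.5]
width: 12.7
```

```bash
python3 - <<'E'
from h import *
st()
E
```

```text
time_s 15.0
eef_pos [505.371, 151.163, 161.179]
ee_rot [[0.0, -0.952, -0.307], [-0.001, -0.307, 0.952], [-1.0, 0.0, -0.001]]
contact_force [-0.281, 0.525, -4.544]
ft_torque [0.193, 0.124, 0.029]
width 12.684
joints [0.137, 0.288, -0.153, 1.129, -0.001, -0.175]
```

Emit:
carry_out(
  series=[
    [[0.5,0.05,0,0,0],[0.5,0.1,0,0,0],[0.5,0.15,0,0,0],[0.5,0.2,0,0,0],[0.5,0.25,0,0,0],[0.5,0.3,0,0,0],[0.5,0.3,0,0,0],[0.5,0.3,0,0,0]],
  ],
)

```text
time_s: 15.67
eef_pos: [505.3, 151.2, 158.1]
ee_rot: [[-0.0, -0.952, -0.307], [-0.001, -0.307, 0.952], [-1.0, 0.0, -0.001]]
contact_force: [-0.1, 0.2, -5.0]
width: 12.9
```

```bash
python3 - <<'E'
from h import *
st()
E
```

```text
time_s 15.667
eef_pos [505.326, 151.175, 158.114]
ee_rot [[-0.0, -0.952, -0.307], [-0.001, -0.307, 0.952], [-1.0, 0.0, -0.001]]
contact_force [-0.067, 0.174, -5.012]
ft_torque [0.177, 0.145, 0.0]
width 12.854
joints [0.137, 0.29, -0.159, 1.122, -0.001, -0.175]
```

Emit:
carry_out(
  series=[
    [[0.5,0.05,0,0,0],[0.5,0.1,0,0,0],[0.5,0.15,0,0,0],[0.5,0.2,0,0,0],[0.5,0.25,0,0,0],[0.5,0.3,0,0,0],[0.5,0.35,0,0,0],[0.5,0.35,0,0,0]],
  ],
)

```text
time_s: 16.33
eef_pos: [505.3, 151.1, 154.5]
ee_rot: [[-0.0, -0.952, -0.307], [-0.001, -0.307, 0.952], [-1.0, 0.0, -0.001]]
contact_force: [-0.2, 1.6, -4.6]
width: 13.0
```

```bash
python3 - <<'E'
from h import *
st()
d=snap('scene','s10'); 
im=cv2.resize(d['image'][140:220,380:460],None,fx=8,fy=8,interpolation=cv2.INTER_CUBIC)
def L(p,col):
    q=(proj(d,p)-[380,140]+.5)*8-.5; cv2.circle(im,tuple(int(x) for x in q),3,col,-1)
ax=np.array([503.5,150.2]); k=np.array([.952,.307])
for foot,col in((25,(0,0,255)),(37,(0,255,0)),(45,(255,0,0))):
    for sx in(45,):
        for sz in(-7,7): L((*(ax+k*sx),foot+165+sz),col)
cv2.imwrite('pics/c_s10.png',im)
E
```

```text
time_s 16.333
eef_pos [505.297, 151.142, 154.501]
ee_rot [[-0.0, -0.952, -0.307], [-0.001, -0.307, 0.952], [-1.0, 0.0, -0.001]]
contact_force [-0.208, 1.61, -4.589]
ft_torque [0.209, 0.168, 0.008]
width 13.033
joints [0.137, 0.292, -0.167, 1.113, -0.001, -0.175]
```

View pics/c_s10.png

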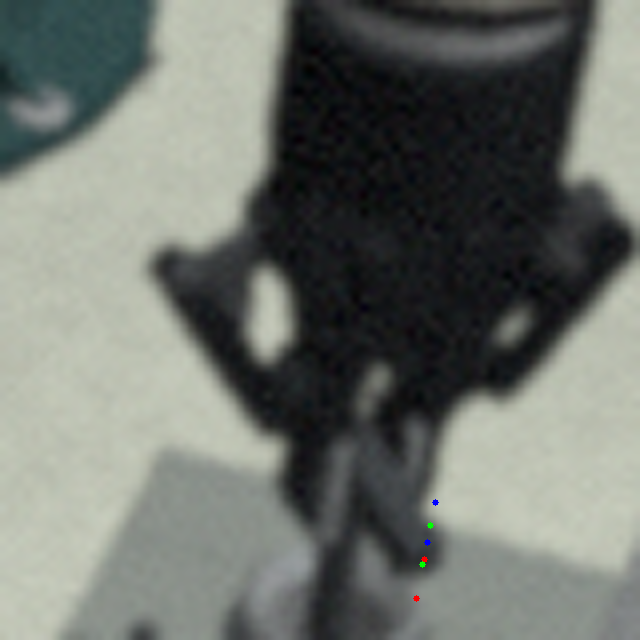

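The bar's end face is now at crop y about 527–568, so the foot is near 36 mm. That is below the stem top with no resistance, so the socket is already sliding over the stem. I'll carry on toward home at 25.

Emit:
carry_out(
  series=[
    [[0.5,0.1,0,0,0],[0.5,0.2,0,0,0],[0.5,0.3,0,0,0],[0.5,0.4,0,0,0],[0.5,0.5,0,0,0],[0.5,0.6,0,0,0],[0.5,0.6,0,0,0],[0.5,0.6,0,0,0]],
  ],
)

```text
time_s: 17.05
eef_pos: [506.3, 151.3, 149.9]
ee_rot: [[0.003, -0.952, -0.307], [-0.0, -0.307, 0.952], [-1.0, -0.003, -0.001]]
contact_force: [-2.9, 0.7, 12.9]
width: 13.0
```

```bash
python3 - <<'E'
from h import *
st()
E
```

```text
time_s 17.05
eef_pos [506.283, 151.311, 149.934]
ee_rot [[0.003, -0.952, -0.307], [-0.0, -0.307, 0.952], [-1.0, -0.003, -0.001]]
contact_force [-2.867, 0.666, 12.93]
ft_torque [0.123, 0.632, -0.005]
width 12.99
joints [0.137, 0.294, -0.177, 1.097, -0.001, -0.175]
```

The arm pressed the floor with about 17 N at TCP 150. With the earlier foot offset (TCP − 125) that is a foot height of 25, so the key is home. I'll relax the press, grip firmer and turn clockwise 40° about the key's axis, which lies about 2 mm along tool y from the TCP.

Emit:
carry_out(
  series=[
    [[0.5,-0.05,0,0,0],[0.5,-0.05,0,0,0],[0.5,-0.05,0,-0.03,7],[0.5,-0.05,0,-0.05,14],[0.5,-0.05,0.01,-0.07,21],[0.5,-0.05,0.02,-0.09,28],[0.5,-0.05,0.03,-0.11,35],[0.5,-0.05,0.05,-0.13,40]],
  ],
  grip_force=60,
)

```text
time_s: 17.72
eef_pos: [506.0, 149.8, 150.4]
ee_rot: [[0.002, -0.924, 0.383], [-0.001, 0.383, 0.924], [-1.0, -0.003, 0.0]]
contact_force: [-3.2, 0.1, 0.3]
width: 13.1
```

```bash
python3 - <<'E'
from h import *
st()
d=snap('scene','s11'); crop('s11',370,120,490,240,5,'c_s11')
E
```

```text
time_s 17.717
eef_pos [506.019, 149.811, 150.387]
ee_rot [[0.002, -0.924, 0.383], [-0.001, 0.383, 0.924], [-1.0, -0.003, 0.0]]
contact_force [-3.236, 0.134, 0.31]
ft_torque [0.001, 0.758, 0.192]
width 13.089
joints [0.134, 0.293, -0.177, 1.099, -0.001, 0.527]
```

View pics/c_s11.png

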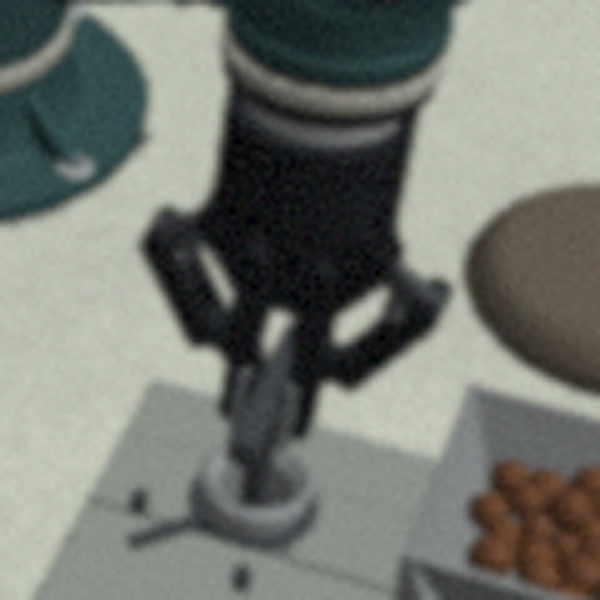

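The pointer has swung clockwise to (135,542) in the crop, so the socket drives the stem. Torque is 0.19 N m, about the spindle's friction. I'll measure its angle.

```bash
python3 - <<'E'
from h import *
d=load('s11'); u=lambda U,V:(370+(U+.5)/5-.5,120+(V+.5)/5-.5)
a=atz(d,*u(134,542),122)
for ax in ([503.5,150.2],): 
    v=a[:2]-ax; print(a,-0.373-np.arctan2(v[1],v[0]))
a=atz(load('scene0'),360+(242+.5)/5-.5,190+(236+.5)/5-.5,122); v=a[:2]-[503.5,150.2]; print(a,-0.373-np.arctan2(v[1],v[0]))
for m in((138,500),(241,578)):
    a=atz(d,*u(*m),122);v=a[:2]-[503.5,150.2];print(a,-0.373-np.arctan2(v[1],v[0]))
E
```

```text
[529.94437695  96.60984074 122.        ] 0.7393977394410403
[556.05705933 120.79764837 122.        ] 0.1370594524815315
[502.15553588  99.59157004 122.        ] 1.2243560909419866
[549.5462977  142.56856372 122.        ] -0.20875893650216842
```

The spindle is at about 0.74, with about 9° left to the stop. I'll go on in small steps, easing the 3 N side load.

Emit:
carry_out(
  series=[
    [[0.5,0,0.03,-0.03,0],[0.5,0,0.05,-0.06,1],[0.5,0,0.05,-0.07,2],[0.5,0,0.05,-0.07,3],[0.5,0,0.05,-0.07,4],[0.5,0,0.05,-0.07,5],[0.5,0,0.05,-0.07,5],[0.5,0,0.05,-0.07,5]],
  ],
)

```text
time_s: 18.43
eef_pos: [505.3, 149.3, 150.4]
ee_rot: [[0.002, -0.885, 0.466], [-0.001, 0.466, 0.885], [-1.0, -0.003, 0.001]]
contact_force: [-2.0, 0.7, 0.3]
width: 12.9
```

```bash
python3 - <<'E'
from h import *
st()
E
```

```text
time_s 18.433
eef_pos [505.278, 149.349, 150.384]
ee_rot [[0.002, -0.885, 0.466], [-0.001, 0.466, 0.885], [-1.0, -0.003, 0.001]]
contact_force [-1.971, 0.725, 0.334]
ft_torque [0.205, 0.457, 0.093]
width 12.856
joints [0.133, 0.291, -0.179, 1.098, -0.001, 0.618]
```

Emit:
carry_out(
  series=[
    [[0.5,0,0,0,0.5],[0.5,0,0,0,1],[0.5,0,0,0,1.5],[0.5,0,0,0,2],[0.5,0,0,-0.01,2.5],[0.5,0,0,-0.01,3],[0.5,0,0,-0.01,3.5],[0.5,0,0,-0.01,3.5]],
  ],
)

```text
time_s: 19.1
eef_pos: [505.2, 149.3, 150.4]
ee_rot: [[0.002, -0.854, 0.519], [-0.001, 0.519, 0.854], [-1.0, -0.002, 0.001]]
contact_force: [-1.8, 0.5, -0.1]
width: 13.1
```

```bash
python3 - <<'E'
from h import *
st()
d=snap('scene','s12'); crop('s12',380,170,460,240,8,'c_s12')
E
```

```text
time_s 19.1
eef_pos [505.207, 149.268, 150.361]
ee_rot [[0.002, -0.854, 0.519], [-0.001, 0.519, 0.854], [-1.0, -0.002, 0.001]]
contact_force [-1.804, 0.537, -0.061]
ft_torque [0.152, 0.528, 0.137]
width 13.074
joints [0.133, 0.291, -0.179, 1.098, -0.001, 0.679]
```

View pics/c_s12.png

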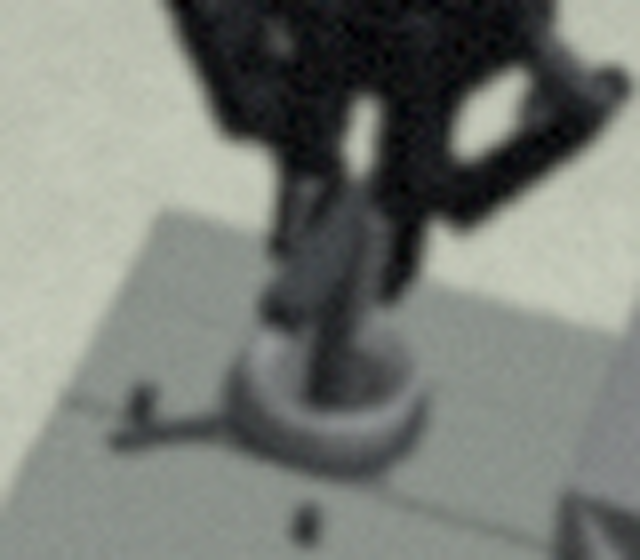

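Emit:
carry_out(
  series=[
    [[0.5,0,0,0,0.5],[0.5,0,0,0,1],[0.5,0,0,0,1.5],[0.5,0,0,-0.01,2],[0.5,0,0,-0.01,2.5],[0.5,0,0,-0.01,2.5],[0.5,0,0,-0.01,2.5],[0.5,0,0,-0.01,2.5]],
  ],
)

```text
time_s: 19.82
eef_pos: [505.2, 149.2, 150.4]
ee_rot: [[0.002, -0.831, 0.556], [-0.001, 0.556, 0.831], [-1.0, -0.002, 0.001]]
contact_force: [-1.4, 1.7, -0.7]
width: 12.5
```

```bash
python3 - <<'E'
from h import *
st()
d=load('s12'); u=lambda U,V:(380+(U+.5)/8-.5,170+(V+.5)/8-.5)
a=atz(d,*u(114,440),122); v=a[:2]-[503.5,150.2]; print(-0.373-np.arctan2(v[1],v[0]))
E
```

```text
time_s 19.817
eef_pos [505.174, 149.17, 150.366]
ee_rot [[0.002, -0.831, 0.556], [-0.001, 0.556, 0.831], [-1.0, -0.002, 0.001]]
contact_force [-1.36, 1.723, -0.731]
ft_torque [0.133, 0.551, 0.378]
width 12.545
joints [0.133, 0.291, -0.179, 1.098, -0.001, 0.722]
0.9381899641480946
```

Torque jumped from 0.14 to 0.38 N m, so this is the end stop, and the pointer reads about 0.9. I'll ease the torque, then open.

Emit:
carry_out(
  series=[
    [[0.5,0,0,0,-0.5],[0.5,0,0,0,-1],[0.5,0,0,0,-1.5],[0.5,0,0,0,-1.5],[2,0,0,0,-1.5],[3,0,0,0,-1.5],[4,0,0,0,-1.5],[4.5,0,0,0,-1.5]],
  ],
  grip_force=30,
)

```text
time_s: 20.48
eef_pos: [505.4, 149.1, 150.5]
ee_rot: [[0.003, -0.846, 0.534], [-0.001, 0.534, 0.846], [-1.0, -0.003, 0.001]]
contact_force: [-0.4, -0.4, 0.1]
width: 44.8
```

```bash
python3 - <<'E'
from h import *
st()
snap('scene','s13'); crop('s13',370,120,490,240,5,'c_s13');snap('wrist','w13')
E
```

```text
time_s 20.483
eef_pos [505.375, 149.144, 150.48]
ee_rot [[0.003, -0.846, 0.534], [-0.001, 0.534, 0.846], [-1.0, -0.003, 0.001]]
contact_force [-0.373, -0.449, 0.109]
ft_torque [0.031, 0.014, 0.05]
width 44.83
joints [0.133, 0.291, -0.179, 1.098, -0.001, 0.696]
```

View pics/c_s13.png

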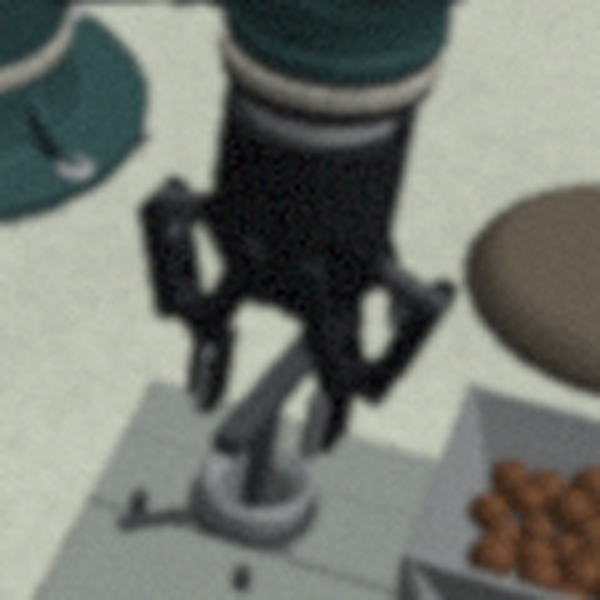

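View pics/w13.png

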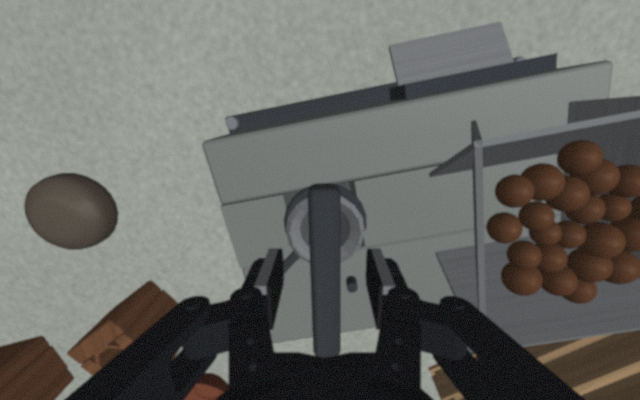

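The key is standing free between the open pads. Retreating straight up.

Emit:
carry_out(
  series=[
    [[4.5,-0.5,0,0,0],[4.5,-1.5,0,0,0],[4.5,-3,0,0,0],[4.5,-5,0,0,0],[4.5,-7.5,0,0,0],[4.5,-10,0,0,0],[4.5,-12,0,0,0],[4.5,-13,0,0,0]],
  ],
)

```text
time_s: 21.25
eef_pos: [505.5, 149.3, 283.4]
ee_rot: [[0.006, -0.846, 0.534], [-0.0, 0.534, 0.846], [-1.0, -0.005, 0.003]]
contact_force: [0.1, 1.2, 0.8]
width: 45.1
```

Emit:
carry_out(
  series=[
    [[4.5,-0.5,0,-1,0],[4.5,-1,0,-3,0],[4.5,-1,0,-6,0],[4.5,-1,0,-9,0],[4.5,-1,0,-12,0],[4.5,-1,0,-15,0],[4.5,-1,0,-17,0],[4.5,-1,0,-18,0]],
  ],
)

```text
time_s: 21.92
eef_pos: [407.6, -4.6, 293.0]
ee_rot: [[0.006, -0.845, 0.535], [-0.001, 0.535, 0.845], [-1.0, -0.005, 0.003]]
contact_force: [0.1, -0.1, 0.5]
width: 45.4
```

```bash
python3 - <<'E'
from h import *
st()
d=snap('scene','s14'); t=snap('top','t14')
im=cv2.resize(d['image'][140:240,370:490],None,fx=5,fy=5,interpolation=cv2.INTER_CUBIC)
ax=np.array([503.5,150.2]); s=bot.read_state(); k=np.array([.85,-.53])
for foot,col in((25,(0,0,255)),(33,(0,255,0)),(45,(255,0,0))):
    for sx in(-45,45):
        for sz in(-7,7):
            q=(proj(d,(*(ax+k*sx),foot+165+sz))-[370,140]+.5)*5-.5; cv2.circle(im,tuple(int(x) for x in q),2,col,-1)
cv2.imwrite('pics/c_s14.png',im); crop('t14',100,110,260,240,5,'c_t14')
E
```

```text
time_s 21.917
eef_pos [407.579, -4.553, 293.036]
ee_rot [[0.006, -0.845, 0.535], [-0.001, 0.535, 0.845], [-1.0, -0.005, 0.003]]
contact_force [0.087, -0.127, 0.508]
ft_torque [0.006, -0.031, -0.01]
width 45.385
joints [-0.212, 0.041, -0.106, 1.418, 0.001, 0.353]
```

View pics/c_s14.png

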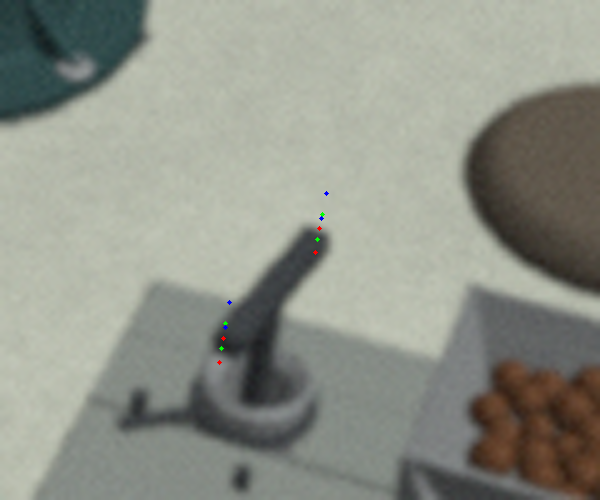

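View pics/t14.png

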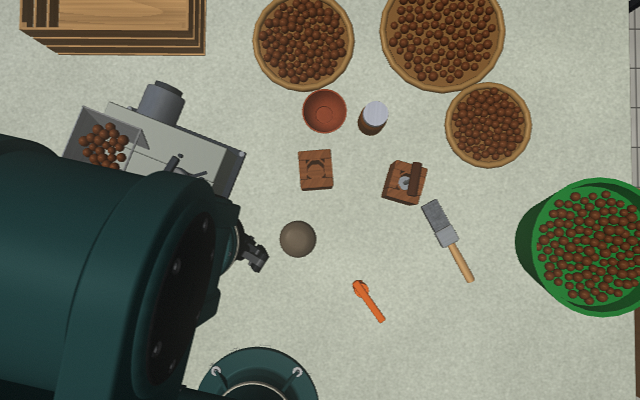

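The bar-end overlay puts the foot at about 25–30 mm, slightly tilted within the bore play. By the arm's own travel from the block it is 25. I'll clear the top view for a final check on the pointer.

Emit:
carry_out(
  series=[
    [[4.5,-1,0,-3,0],[4.5,-2,0,-6,0],[4.5,-2,0,-9,0],[4.5,-2,0,-12,0],[4.5,-2,0,-15,0],[4.5,-2,0,-18,0],[4.5,-2,0,-20,0],[4.5,-2,0,-20,0]],
  ],
)

```text
time_s: 22.68
eef_pos: [300.7, -174.7, 312.4]
ee_rot: [[0.006, -0.843, 0.538], [-0.001, 0.538, 0.843], [-1.0, -0.005, 0.003]]
contact_force: [0.6, 0.6, 1.0]
width: 45.3
```

```bash
python3 - <<'E'
from h import *
print(bot.read_state()['eef_pos'],bot.read_state()['time_s'])
snap('top','t15'); crop('t15',100,110,260,240,5,'c_t15')
E
```

```text
[ 300.65569664 -174.66525751  312.35754666] 22.6833
```

View pics/c_t15.png

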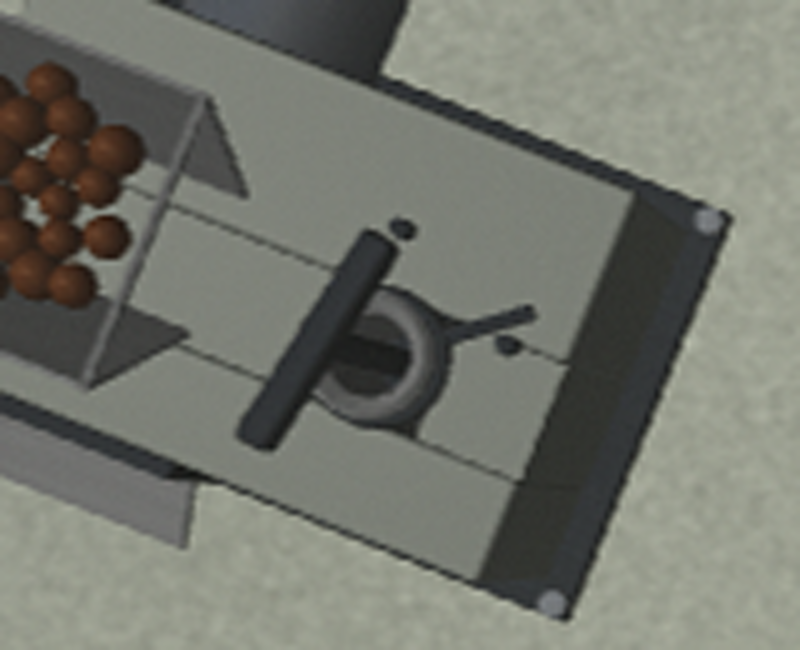

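```bash
python3 - <<'E'
from h import *
d=load('t15'); u=lambda U,V:(100+(U+.5)/5-.5,110+(V+.5)/5-.5)
a=atz(d,*u(532,312),121);b=atz(d,*u(452,333),121); c=np.array([503.5,150.2])
f=lambda v:-0.373-np.arctan2(v[1],v[0])
print('spindle', f(a[:2]-b[:2]), f(a[:2]-c))
a=atz(d,*u(378,238),197);b=atz(d,*u(257,442),197);print('bar',(a+b)/2,np.linalg.norm(a-b),np.arctan2(*(a-b)[[1,0]]))
# expected px of vertical key
for z in (190,197): print((proj(d,(503.5,150.2,z))-[100,110]+.5)*5)
E
```

```text
spindle 0.9333389513491446 0.8970885627314313
bar [503.2114529  148.01760238 197.        ] 85.98291590748046 -0.5187150277538919
[319.12150194 341.35972709]
[312.11870925 339.51174968]
```

The spindle reads about 0.90 from above. The bar centre is within 2 mm of the shaft axis, so the tilt is about 0.01 rad. The other things look unmoved. Handing in.

```bash
python3 -c "
from plant import bot
print(bot.job_done())"
```

```text
the job is handed in; nothing more can be done
None
```

I took the T-key from its block, lowered it down the shaft onto the stem and turned it clockwise to the stop. I then released it, left it standing in the shaft and handed the job in at about 23 s; no verdict is reported.

**Last checks**
- **Stop:** torque rose from 0.14 to 0.38 N m at the stop, below the 0.4 limit. From above, the pointer reads 0.90–0.93 rad.
- **Key position:** the bar centre is within about 2 mm of the shaft axis, which is a tilt of about 0.01 rad.
- **Force:** the most I read on the stem was about 17 N, when the socket reached its floor.
- **Other things:** by eye in the last full top view they had not moved. The arm was well clear.

**What failed or disagreed**
- **First grasp missed:** the gripper closed on nothing above the bar, because the fingertips were about 30 mm higher than the stated tool frame. I went lower and the second grasp held.
- **Foot height:** the arm's travel from the block gives 25 mm, fully home. The scene-camera overlay showed about 25–30 mm, with one end of the bar slightly high, a little more tilt than the top view gives. Both are under the 33 mm limit.

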